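Seal the dry box lid corner by corner under the air pipe

TASK

Close up the finished part: lay the loose aluminium lid on the open dry box under the air pipe, so that its lip drops into the mouth and it rests on the four raised corner seals, and let go of it. Then press the lid down gently one corner at a time, each corner right home before the next, until it sits flat and sealed on the rim at all four corners. Leave the bin, the flange and the brush where they are.

Things in the scene. Friction and masses are not known exactly. Their poses are not given: they have to be found in the camera images.
- dry_box: Open aluminium dry box fixed to the bench, a steel flange packed inside. 140 mm (x) by 170 mm (y), 90 mm high, walls 6 mm. Origin: centre of its underside, on the bench; z up; yaw within 0.2 rad. -x is near the robot, +y its left side, under the air pipe. Its corners are solid pillars 33 mm square, each with a black seal block 24 mm square centred 53 mm (x) and 68 mm (y) from the middle.
- box_rim (a point): Centre of the dry box's mouth, level with its rim, 90 mm above the bench; axes as the box. A raised corner seal block stands 8 mm above the rim. The lid's lip drops into the mouth with 6 mm play on each side (between the corner pillars in x, between the side walls in y).
- lid: Loose aluminium lid, right way up on the bench, 0.5 to 0.8 kg, yaw within 0.35 rad. Plate 140 mm (x) by 170 mm (y) by 8 mm; origin: centre of the plate's underside. Below it a lip 62 (x) by 146 (y) by 14 mm deep, on which it stands on the bench. Black discs on top mark the corners, 53 (x) and 68 mm (y) from the middle, over the seals. Origin height: 98 mm on raised seals, 90 mm home. Fits either way round.
- lid_handle (a point): Middle of the lid's black bar handle, 34 mm above the lid's origin, axes as the lid. The bar runs along y: 90 mm long, 18 mm wide (x), 20 mm tall, its underside 16 mm above the plate's top, on two feet 36 mm either side of the middle.
- air_pipe: Fixed air pipe frame, turned as the box is. Level pipe 30 mm thick, 270 mm along x, centre line 258 mm above the bench; its ends bend to +y for 105 mm, then go down as posts. Origin: on the bench under the level pipe's middle, 58 mm to +y of the box's middle. It blocks an upright tool over the box's middle and left side: there lean the tool's top 30 to 45 degrees to the right (-y).
- parts_bin: Bystander: open blue plastic bin, 200 by 130 by 75 mm high, on the bench, loose. Origin: centre of its underside.
- flange: Bystander: loose turned steel flange, 90 mm across, 40 mm high, left of the pipe. Origin: centre of its underside.
- brush: Bystander: loose bench brush about 200 mm long, lying on the bench. Origin: on the bench under it.
- seal_near_left (a joint): Travel of the seal block in the box's near left (-x, +y; under the pipe) corner, in m: 0 raised, 0.008 fully down against its stop, level with the rim. It yields to about 9 N, moves slowly (drag 80 N per m/s) and stays where it is left; it does not spring back.
- seal_near_right (a joint): Travel of the seal block in the box's near right (-x, -y) corner, in m: 0 raised, 0.008 fully down against its stop, level with the rim. It yields to about 9 N, moves slowly (drag 80 N per m/s) and stays where it is left; it does not spring back.
- seal_far_left (a joint): Travel of the seal block in the box's far left (+x, +y; under the pipe) corner, in m: 0 raised, 0.008 fully down against its stop, level with the rim. It yields to about 9 N, moves slowly (drag 80 N per m/s) and stays where it is left; it does not spring back.
- seal_far_right (a joint): Travel of the seal block in the box's far right (+x, -y) corner, in m: 0 raised, 0.008 fully down against its stop, level with the rim. It yields to about 9 N, moves slowly (drag 80 N per m/s) and stays where it is left; it does not spring back.
Mind the look-alikes: they are no part of the job. Leave any yellow look-alike of the lid alone. Leave any turquoise look-alike of the dry_box alone.

How it is judged (in metres and radians):
On the way, in this order (a step that is already met when the one before it is completed fails the run):
1. the lid lies level and released on the four seals, none of them pressed down yet (x of lid in the frame of dry_box between -0.01 and 0.01 m and y of lid in the frame of dry_box between -0.01 and 0.01 m and angle between the x axis of lid and the x axis of dry_box, either way round below 0.15 rad and contact force between the fingers and lid below 0.3 N and z of lid in the frame of dry_box between 0.0945 and 0.1015 m and angle between lid's own z axis and vertical below 0.04 rad and value of joint each of seal_near_left, seal_near_right, seal_far_left, seal_far_right below 0.003 m), for 0.2 s.
2. one corner is home while the corner diagonally opposite is still up (((value of joint seal_near_left above 0.0062 m and value of joint seal_far_right below 0.003 m) or (value of joint seal_near_right above 0.0062 m and value of joint seal_far_left below 0.003 m) or (value of joint seal_far_left above 0.0062 m and value of joint seal_near_right below 0.003 m) or (value of joint seal_far_right above 0.0062 m and value of joint seal_near_left below 0.003 m))), for 0.05 s.
3. three corners are home and the last is still up (((value of joint seal_near_left below 0.004 m and value of joint each of seal_near_right, seal_far_left, seal_far_right above 0.0062 m) or (value of joint each of seal_near_left, seal_far_left, seal_far_right above 0.0062 m and value of joint seal_near_right below 0.004 m) or (value of joint each of seal_near_left, seal_near_right, seal_far_right above 0.0062 m and value of joint seal_far_left below 0.004 m) or (value of joint each of seal_near_left, seal_near_right, seal_far_left above 0.0062 m and value of joint seal_far_right below 0.004 m))), for 0.05 s.
At the end, for the whole second after the job is handed in: The lid lies at rest and released on the box, centred within 10 mm and 0.15 rad, level within 0.02 rad and its plate within 2 mm of the rim, with all four corner seals at least 6.2 mm of their 8 mm down (x of lid in the frame of dry_box between -0.01 and 0.01 m and y of lid in the frame of dry_box between -0.01 and 0.01 m and angle between the x axis of lid and the x axis of dry_box, either way round below 0.15 rad and contact force between the fingers and lid below 0.3 N and z of lid in the frame of dry_box between 0.0885 and 0.092 m and angle between lid's own z axis and vertical below 0.02 rad and linear speed of lid below 0.01 m/s and value of joint each of seal_near_left, seal_near_right, seal_far_left, seal_far_right above 0.0062 m); the robot touches nothing.
It fails at once if the bin is pushed more than 30 mm from its place (distance of parts_bin from where it was at the start of the episode above 0.03 m).
It fails at once if the flange is pushed more than 30 mm from its place (distance of flange from where it was at the start of the episode above 0.03 m).
It fails at once if the brush is pushed more than 30 mm from its place (distance of brush from where it was at the start of the episode above 0.03 m).
It fails at once if the lid is forced or banged onto the box with over 60 N (contact force between lid and dry_box above 60 N).
It fails at once if the lid is tipped over (more than about 45 degrees) (angle between lid's own z axis and vertical above 0.8 rad).
It also fails if it takes over 64 s, if anything falls off the work surface, if the arm or the gripper's body presses on something with over 40 N, if the wrist force passes 120 N, or if a joint passes its speed limit or range.

ROBOT

A 6-joint arm with a two-finger parallel gripper is mounted at the origin on the work surface. World frame = base frame: x ahead of the robot, y to its left, z up, the work surface at z = 0. Lengths are in mm, angles in rad, forces in N, time in s.
With the tool pointing down it reaches from about 275 to 750 mm from the base axis. Payload 10.2 kg.
Tool frame: the origin (TCP) lies at the very end of the fingers, on their centre line; the grasp point (between the pads) lies 19 mm behind it (ctrl.grip_depth is the distance from the TCP to the grasp point, in mm); z points along the fingers, x is the direction in which the jaws open and shut, and the axes are right-handed (so a half turn about z gives the same grasp; the last joint's range is limited). The gripper opens to 85 mm and grips with 20 to 120 N. Pads are 22 mm wide; open, the fingers measure 114 mm over their backs; the gripper's body (76 mm by 85 mm) begins 54 mm behind the grasp point. The pads swing forward as they close: fully open they stand 13 mm farther back than shut.
Start: joints at [-1.563, 0.313, 1.498, -0, 1.331, -0.223], TCP at [120.083, -511.088, 231.294] pointing down, gripper open.
Joint ranges: [-2.94, 2.94], [-0.97, 2.17], [0.19, 2.56], [-1.23, 4.37], [0.02, 3.11], [-2.88, 2.88]. Speed limits (rad/s): [2.39, 2.39, 3.01, 3.14, 3.14, 3.14].

INTERFACE

Orientations are given as a unit quaternion [w, x, y, z].
In Python, from rig import ctrl gives the robot as it stands.
- The arm moves only by the tool play_rows, never from a script. Its argument "motion" is a list of rows, each a list of 2 entries, a list of its own where there are three numbers: the shift along the tool's x, y, z in mm, then the turn, a rotation vector about the tool's x, y, z in degrees. A call has 1 to 20 rows; each row shifts and turns the commanded pose from where the row before left it, along the tool's axes as they then stand; what a row does not reach is not made up. A row lasts 1/12 s, in which the tool goes at most 41.7 mm and 7.16 degrees, less where a joint would pass 70% of its speed; a pose out of reach is approached as far as the arm can. A call with a gripper value outside its range is refused whole. "fingers" is the finger opening in mm, from 0 to 85.4, set as the call begins (left out, the last holds). The fingers move at their own pace and stop on an object; "squeeze" is the grip in N (left out, the last holds). Time passes only in rows, so rows that do not move let the fingers close. It gives the time, the measured TCP pose, the force and the opening at its end, in the units of the state.
- ctrl.sense(): the state, without advancing time (a new reading comes with each control period).
- ctrl.capture(name): name is "scene" or "top" or "wrist"; returns the picture (420x560x3 uint8, red, green, blue); there is no depth.
- ctrl.get_calibration(name): a dict with "K" (3x3 intrinsics, pixels), "R" (3x3) and "t" (3): a world point X has camera coordinates R X + t; the wrist camera has in their place "tool_from_camera" (4x4, takes a point from camera to tool coordinates, whose origin is the TCP and whose axes are the tool frame's). Camera axes: x right, y down, z forward; pixel columns grow to the right and rows downward; lengths in mm; the calibration is good to about 2 mm. A picture is of the moment at which its call begins: read the wrist's pose just before it. get_calibration takes no time and is no camera call.
- ctrl.finish_job(): hands the job in, once; it reports no verdict.
Trained networks look in the newest picture that a camera, given by its name, has taken for a name from the list of things; names that differ only in an ending like _2 or _b are one class to them, and where a whole thing is asked for, a point or a joint stands for the part that bears it (a point fixed in the world has none). Each returns a list of dicts, best first, with "p" (0 to 1); they miss things now and then, are a little off and sometimes report something else, mostly with a low value. They report only what shows in the picture. A call takes as long as a camera call. They do not tell look-alikes from the thing itself.
- ctrl.spot_in(camera, name): "position" ([column, row] as shares, 0 to 1, of the picture: columns of its width, rows of its height, amid what is visible of it).
The state is a dict: "time_s": time; "joints": joint angles; "dq": joint speeds; "tau": joint torques, N m; "eef_pos": TCP position; "ee_rot": TCP orientation; "force": force on the tool from outside, world axes, zero at the start; "wrist_torque": the same for the moment, N m; "grip_width": opening from 0.0 (shut) to 1.0 (fully open).
Only numpy, scipy, OpenCV 4.12 (cv2) and the standard library are available. Lean on these libraries where they do the work, as an engineer would, in place of code of your own. Each camera call takes 0.05 s, during which the arm holds its last target. There are 200 camera calls.

## Working session

There is one attempt and no reset: what is moved stays moved. The work goes in short steps, Python scripts to look and compute and a tool call to move; the robot and the scene stay as the last step left them, time stands still between calls to the robot, and variables do not carry over. Pictures are saved under pics/ and viewed, about 8 in all and at most 12, crops included, and the job is handed in when it is done.

Besides the shell and the picture viewer there is one more tool, called as name(argument=value, ...), one argument or row to a line, values as JSON. play_rows: Moves the arm, as the interface text tells. Its arguments: {"type":"object","properties":{"motion":{"type":"array"},"fingers":{"type":"number"},"squeeze":{"type":"number"}},"required":["motion"]}

```bash
mkdir -p pics; ls; python3 - <<'E'
from rig import ctrl
import cv2,numpy as np
np.set_printoptions(precision=4,suppress=True)
for n in("scene","top"):
    im=ctrl.capture(n); cv2.imwrite(f"pics/{n}0.png",im[:,:,::-1])
    c=ctrl.get_calibration(n); print(n,c)
    for k in("lid","dry_box","lid_handle","air_pipe"): print(k,[(round(d["p"],2),np.array(d["position"])*[560,420]) for d in ctrl.spot_in(n,k)])
print(ctrl.get_calibration("wrist"));print(ctrl.sense())
E
```

```text
pics
scene {'K': array([[497.9774,   0.    , 284.6882],
       [  0.    , 497.9774, 203.4233],
       [  0.    ,   0.    ,   1.    ]]), 'R': array([[ 0.4297,  0.903 ,  0.0006],
       [ 0.51  , -0.2422, -0.8254],
       [-0.7451,  0.355 , -0.5646]]), 't': array([-252.127 , -196.8602, 2138.2326])}
lid [(0.84, array([236.096, 228.9  ]))]
dry_box [(0.88, array([322.   , 202.986]))]
lid_handle [(0.88, array([ 78.176, 256.62 ])), (0.86, array([237.328, 228.48 ]))]
air_pipe [(0.78, array([349.776, 161.28 ]))]
top {'K': array([[488.671 ,   0.    , 283.421 ],
       [  0.    , 488.671 , 207.6911],
       [  0.    ,   0.    ,   1.    ]]), 'R': array([[-0.0085, -1.    ,  0.0053],
       [-0.992 ,  0.0077, -0.1258],
       [ 0.1258, -0.0063, -0.992 ]]), 't': array([  12.8464,  571.9515, 2068.4279])}
lid [(0.89, array([433.496, 240.198])), (0.63, array([317.688, 223.104]))]
dry_box [(0.95, array([130.704, 233.394])), (0.57, array([250.824, 212.31 ]))]
lid_handle [(0.9, array([432.376, 243.6  ])), (0.57, array([316.12 , 223.818]))]
air_pipe [(0.8, array([222.712, 214.62 ]))]
{'K': array([[294.1757,   0.    , 275.413 ],
       [  0.    , 294.1757, 211.0729],
       [  0.    ,   0.    ,   1.    ]]), 'tool_from_camera': array([[   1.    ,    0.0003,    0.0001,   -1.901 ],
       [  -0.0003,    0.9523,    0.3052,  -78.2026],
       [  -0.    ,   -0.3052,    0.9523, -142.1304],
       [   0.    ,    0.    ,    0.    ,    1.    ]])}
{'time_s': 0.5, 'joints': array([-1.5634,  0.3129,  1.4977, -0.    ,  1.3311, -0.2234]), 'dq': array([-0.    ,  0.0008,  0.0014,  0.0005,  0.0004,  0.0009]), 'tau': array([ -0.0005, -41.1922, -25.9763,  -0.0002,   0.0008,  -0.    ]), 'eef_pos': array([ 120.0761, -511.0554,  231.2599]), 'ee_rot': array([-0.0001,  0.7838, -0.621 , -0.0001]), 'force': array([0.2113, 0.8886, 0.554 ]), 'wrist_torque': array([-0.0455,  0.0126,  0.0208]), 'grip_width': 0.9979126181022284}
```

```bash
python3 - <<'E'
import cv2,numpy as np
a=cv2.imread("pics/scene0.png");b=cv2.imread("pics/top0.png")
cv2.imwrite("pics/s1.png",cv2.resize(a,(800,600),interpolation=3))
cv2.imwrite("pics/t1.png",cv2.resize(b[150:310,80:480],(800,320),interpolation=3))
E
```

```text
(no output)
```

View pics/s1.png

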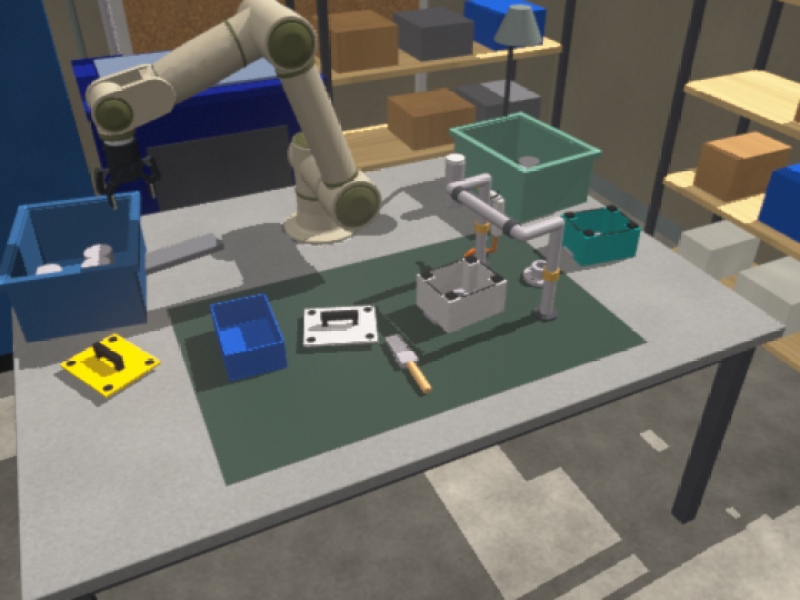

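View pics/t1.png

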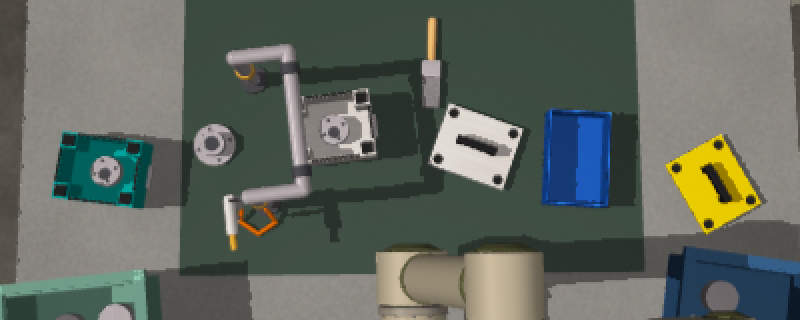

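The scene shows the white lid (≈(238,228) in the original pixels) between the blue bin and the dry box under the pipe. The brush lies between lid and box, and the flange is left of the pipe. In the top crop the lid discs are at about (452,112), (513,133), (437,158) and (498,181), and the right-hand seals at (362,97) and (368,146). The yellow lid and turquoise box are the look-alikes.

```bash
cat > h.py <<'E'
import numpy as np,cv2
from rig import ctrl
from scipy.spatial.transform import Rotation as Ro
from scipy.optimize import least_squares
np.set_printoptions(precision=3,suppress=True)
def tool():
    s=ctrl.sense();q=s["ee_rot"];return np.array(s["eef_pos"]),Ro.from_quat([q[1],q[2],q[3],q[0]])
def cam(n):
    c=ctrl.get_calibration(n)
    if n=="wrist":
        p,r=tool();T=np.eye(4);T[:3,:3]=r.as_matrix();T[:3,3]=p
        W=np.linalg.inv(T@c["tool_from_camera"]);return c["K"],W[:3,:3],W[:3,3]
    return c["K"],np.array(c["R"]),np.array(c["t"])
def back(C,uv,z):
    K,R,t=C;o=-R.T@t;d=R.T@np.linalg.inv(K)@np.array([*uv,1.]);return o+d*(z-o[2])/d[2]
def proj(C,X):
    K,R,t=C;p=K@(R@np.atleast_2d(X).T+t[:,None]);return (p[:2]/p[2]).T
def fit(C,model,uv,x0):
    "model (n,3) in body frame, body at x,y,yaw"
    uv=np.array(uv,float);m=np.array(model,float)
    def f(x):
        c,s=np.cos(x[2]),np.sin(x[2]);X=m@np.array([[c,s,0],[-s,c,0],[0,0,1]])+[x[0],x[1],0]
        return (proj(C,X)-uv).ravel()
    r=least_squares(f,x0,x_scale=[100,100,.1]);return r.x,np.abs(r.fun).max()
E
python3 - <<'E'
from h import *
C=cam("top");g=lambda a:(a[0]/2+80,a[1]/2+150)
D=[(452,112),(513,133),(437,158),(498,181)]
P=[back(C,g(a),22) for a in D];print(np.array(P));print(np.mean(P,0))
print(fit(C,[(53,68,22),(53,-68,22),(-53,68,22),(-53,-68,22)],[g(a) for a in D],[P[0][0],P[0][1],0]))
for a in[(362,97),(368,146)]:print(back(C,g(a),98))
print(fit(C,[(53,-68,98),(-53,-68,98)],[g((362,97)),g((368,146))],[500,300,0]))
for a in [(605,112),(550,110),(548,203),(607,207)]:print("bin",back(C,g(a),75))
print("brush",back(C,g((432,105)),20),"flange",back(C,g((213,145)),40))
E
```

```text
[[ 580.455  -89.918   22.   ]
 [ 533.601 -221.307   22.   ]
 [ 480.688  -56.138   22.   ]
 [ 430.052 -186.731   22.   ]]
[ 506.199 -138.524   22.   ]
(array([ 506.176, -138.536,   -0.344]), np.float64(0.7589771017706539))
[603.718 102.156  98.   ]
[500.603  89.953  98.   ]
(array([544.179, 163.584,   0.118]), np.float64(0.25697925948190914))
bin [ 571.051 -410.991   75.   ]
bin [ 576.224 -294.615   75.   ]
bin [ 380.133 -285.151   75.   ]
bin [ 370.779 -408.367   75.   ]
brush [596.392 -46.771  20.   ] flange [510.921 423.339  40.   ]
```

```bash
cat >> h.py <<'E'
from scipy.linalg import logm,expm
def frame(yaw,lean,spin=0):
    "tool axes: x along body x, top leaning lean deg to body -y, then spin about tool z"
    a=np.radians(lean)
    R=Ro.from_euler('z',yaw)*Ro.from_matrix(np.array([[1,0,0],[0,-1,0],[0,0,-1.]]).T)
    return R*Ro.from_rotvec([a,0,0])*Ro.from_rotvec([0,0,np.radians(spin)])
def plan(pos,R,n):
    p,r=tool();A=np.eye(4);A[:3,:3]=r.as_matrix();A[:3,3]=p
    B=np.eye(4);B[:3,:3]=R.as_matrix();B[:3,3]=pos
    T=np.linalg.inv(A)@B;d=(r.inv()*R).as_rotvec(True)
    S=expm(np.real(logm(T))/n)
    print("total",T[:3,3],d,"| per row",n,S[:3,3].round(2),Ro.from_matrix(S[:3,:3]).as_rotvec(True).round(2))
    M=np.eye(4);path=[]
    for i in range(n):M=M@S;path.append((A@M)[:3,3])
    print("path",np.array(path)[::max(1,n//5)].round(0).tolist(),"now",p)
E
python3 - <<'E'
from h import *
R=frame(-.344,38);print(R.as_matrix())
g=np.array([506.2,-138.5,48]);plan(g-R.apply([0,0,110]),R,20)
E
```

```text
[[ 0.941 -0.266  0.208]
 [-0.337 -0.742  0.58 ]
 [-0.    -0.616 -0.788]]
total [-217.492 -424.29    96.619] [ 34.756 -18.893 -54.891] | per row 20 [  0.52 -22.52  12.49] [ 1.74 -0.94 -2.74]
path [[142.0, -506.0, 219.0], [230.0, -475.0, 176.0], [314.0, -423.0, 146.0], [388.0, -354.0, 130.0], [449.0, -271.0, 127.0]] now [ 120.076 -511.055  231.26 ]
```

play_rows(
  motion=[
    [[0,0,-14],[0,0,-7]],
    [[0,0,-14],[0,0,-7]],
    [[0,0,-14],[0,0,-7]],
    [[0,0,-14],[0,0,-7]],
    [[0,0,-14],[0,0,-7]],
    [[0,0,-14],[0,0,-7]],
    [[0,0,-14],[0,0,-7]],
    [[0,0,-14],[0,0,-7]],
  ],
  fingers=50,
  squeeze=80,
)

```text
time_s: 1.17
eef_pos: [120.1, -511.0, 344.0]
ee_rot: [0.0, 0.984, -0.177, -0.0]
force: [-0.1, 0.2, -0.8]
grip_width: 0.587
```

```bash
python3 - <<'E'
from h import *
R=frame(-.344,38)
g=np.array([506.2,-138.5,48]);plan(g-R.apply([0,0,110]),R,20)
E
```

```text
total [ 232.661 -416.15   209.32 ] [38.004 -0.239 -0.693] | per row 20 [ 11.77 -16.78  16.67] [ 1.9  -0.01 -0.03]
path [[137.0, -499.0, 327.0], [206.0, -448.0, 266.0], [278.0, -389.0, 216.0], [352.0, -325.0, 176.0], [427.0, -256.0, 148.0]] now [ 120.079 -511.003  344.035]
```

play_rows(
  motion=[
    [[11.8,-16.8,16.7],[1.9,0,0]],
    [[11.8,-16.8,16.7],[1.9,0,0]],
    [[11.8,-16.8,16.7],[1.9,0,0]],
    [[11.8,-16.8,16.7],[1.9,0,0]],
    [[11.8,-16.8,16.7],[1.9,0,0]],
    [[11.8,-16.8,16.7],[1.9,0,0]],
    [[11.8,-16.8,16.7],[1.9,0,0]],
    [[11.8,-16.8,16.7],[1.9,0,0]],
    [[11.8,-16.8,16.7],[1.9,0,0]],
    [[11.8,-16.8,16.7],[1.9,0,0]],
    [[11.8,-16.8,16.7],[1.9,0,0]],
    [[11.8,-16.8,16.7],[1.9,0,0]],
    [[11.8,-16.8,16.7],[1.9,0,0]],
    [[11.8,-16.8,16.7],[1.9,0,0]],
    [[11.8,-16.8,16.7],[1.9,0,0]],
    [[11.8,-16.8,16.7],[1.9,0,0]],
    [[11.8,-16.8,16.7],[1.9,0,0]],
    [[11.8,-16.8,16.7],[1.9,0,0]],
    [[11.8,-16.8,16.7],[1.9,0,0]],
    [[11.8,-16.8,16.7],[1.9,0,0]],
  ],
)

```text
time_s: 2.83
eef_pos: [488.9, -205.7, 133.4]
ee_rot: [-0.321, 0.93, -0.171, 0.059]
force: [-0.5, -0.2, -0.3]
grip_width: 0.586
```

```bash
python3 - <<'E'
from h import *
print(tool()[0],ctrl.sense()["dq"])
C=cam("wrist");im=ctrl.capture("wrist");cv2.imwrite("pics/w1.png",im[:,:,::-1])
c,s=np.cos(-.344),np.sin(-.344)
print([proj(C,[506+c*x-s*y,-138.5+s*x+c*y,22])[0] for x in(53,-53) for y in(68,-68)])
E
```

```text
[ 488.881 -205.686  133.403] [ 0.451  0.269 -0.137  0.492 -0.048  0.216]
[array([317.975, 155.873]), array([328.376, 288.184]), array([217.612, 157.484]), array([210.047, 290.427])]
```

View pics/w1.png

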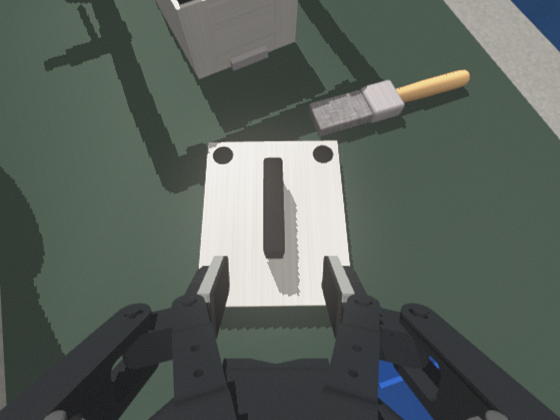

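The wrist view shows the white lid centred between the fingers: its far discs are at (222,155) and (323,154), the bar runs from (273,158) to (274,256). The brush is at (360,105) and the box side at (235,50).

```bash
python3 - <<'E'
from h import *
C=cam("wrist");im=ctrl.capture("wrist");print(tool()[0])
g=cv2.cvtColor(im,cv2.COLOR_RGB2GRAY);roi=g[130:300,195:355]
n,l,st,ce=cv2.connectedComponentsWithStats((roi<75).astype('uint8'))
for i in range(1,n):
    if st[i,4]>40:print(st[i]+[195,130,0,0,0],ce[i]+[195,130])
L=[i for i in range(1,n) if 150<st[i,4]<600]
x=[506,-138.5,-.344]
def P(x,m):
    c,s=np.cos(x[2]),np.sin(x[2]);return proj(C,[x[0]+c*m[0]-s*m[1],x[1]+s*m[0]+c*m[1],m[2]])[0]
for m in[(53,68,22),(-53,68,22),(9,45,58),(-9,45,58),(9,-45,58),(-9,-45,58),(70,85,22),(-70,85,22)]:print(m,P(x,m))
cv2.imwrite("pics/w2.png",cv2.resize(im[125:275,190:360,::-1],None,fx=4,fy=4,interpolation=2))
E
```

```text
[ 489.029 -204.334  132.781]
[222 130  19   5  54] [229.222 131.315]
[217 130 100  14 867] [270.359 135.67 ]
[320 130  35  16 308] [341.64  137.987]
[195 146  12  28 222] [199.486 157.198]
[314 149  19  16 229] [322.646 156.603]
[213 151  19  15 137] [220.555 156.628]
[264 249  20  13 142] [273.887 256.923]
[210 257  19  43 474] [220.667 283.726]
[322 257  20  43 485] [329.872 283.584]
[344 262  11  29 131] [350.786 274.664]
[195 267  12  33 183] [198.678 281.295]
(53, 68, 22) [318.14  158.901]
(-53, 68, 22) [217.268 160.404]
(9, 45, 58) [276.806 161.27 ]
(-9, 45, 58) [257.    161.566]
(9, -45, 58) [278.82  259.726]
(-9, -45, 58) [256.362 260.095]
(70, 85, 22) [332.917 144.804]
(-70, 85, 22) [202.212 146.725]
```

View pics/w2.png

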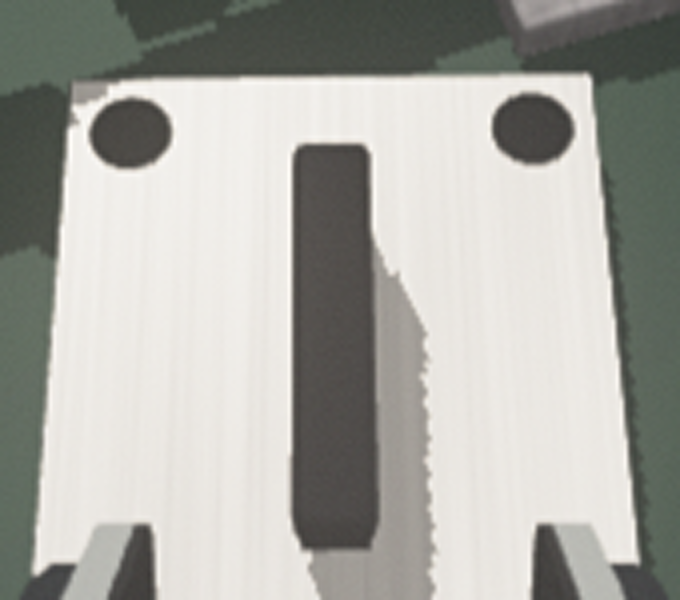

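The crop puts the discs at (222.4,157.6) and (322.9,156.6), the bar's top from (272.9,161) to (273.6,255), and the plate's far corners at (207.7,144.7) and (337.2,143.4).

```bash
python3 - <<'E'
from h import *
C=cam("wrist")
x,e=fit(C,[(53,68,22),(-53,68,22),(70,85,22),(-70,85,22),(0,45,58)],[(322.9,156.6),(222.4,157.6),(337.2,143.4),(207.7,144.7),(272.9,161)],[506,-138,-.344])
print(x,e)
R=frame(x[2],38);g=np.array([x[0],x[1],50]);plan(g+R.apply([0,0,19]),R,10)
E
```

```text
[ 509.654 -140.329   -0.347] 1.4478173643917671
total [ -3.214  -1.691 125.593] [-0.123 -0.361 -0.614] | per row 10 [-0.28 -0.18 12.56] [-0.01 -0.04 -0.06]
path [[492.0, -197.0, 123.0], [497.0, -182.0, 103.0], [501.0, -167.0, 84.0], [506.0, -152.0, 64.0], [511.0, -137.0, 45.0]] now [ 489.029 -204.334  132.781]
```

play_rows(
  motion=[
    [[-1,-0.4,12.5],[0,0,-0.2]],
    [[-1,-0.4,12.5],[0,0,-0.2]],
    [[-1,-0.4,12.5],[0,-0.2,-0.2]],
    [[-0.2,-0.4,12.5],[0,-0.2,0]],
    [[0,0,12.5],[0,0,0]],
    [[0,0,12.5],[0,0,0]],
    [[0,0,12.5],[0,0,0]],
    [[0,0,10],[0,0,0]],
    [[0,0,10],[0,0,0]],
    [[0,0,10],[0,0,0]],
    [[0,0,8],[0,0,0]],
    [[0,0,0],[0,0,0]],
    [[0,0,0],[0,0,0]],
    [[0,0,0],[0,0,0]],
  ],
)

```text
time_s: 4.1
eef_pos: [512.5, -132.2, 36.1]
ee_rot: [-0.32, 0.931, -0.165, 0.057]
force: [0.1, 0.0, -0.3]
grip_width: 0.585
```

play_rows(
  motion=[
    [[0,0,0],[0,0,0]],
    [[0,0,0],[0,0,0]],
    [[0,0,0],[0,0,0]],
    [[0,0,0],[0,0,0]],
    [[0,0,0],[0,0,0]],
    [[0,0,0],[0,0,0]],
    [[0,0,0],[0,0,0]],
    [[0,0,0],[0,0,0]],
  ],
  fingers=0,
)

```text
time_s: 4.77
eef_pos: [512.8, -132.4, 36.3]
ee_rot: [-0.32, 0.931, -0.165, 0.058]
force: [0.9, -4.7, 6.7]
grip_width: 0.198
```

play_rows(
  motion=[
    [[0,-1.2,-1.6],[0,0,0]],
    [[0,-3.1,-3.9],[0,0,0]],
    [[0,-6.2,-7.9],[0,0,0]],
    [[0,-6.2,-7.9],[0,0,0]],
    [[0,-6.2,-7.9],[0,0,0]],
    [[0,-6.2,-7.9],[0,0,0]],
    [[0,-6.2,-7.9],[0,0,0]],
    [[0,-6.2,-7.9],[0,0,0]],
    [[0,-6.2,-7.9],[0,0,0]],
    [[0,-6.2,-7.9],[0,0,0]],
    [[0,-6.2,-7.9],[0,0,0]],
    [[0,-6.2,-7.9],[0,0,0]],
    [[0,-6.2,-7.9],[0,0,0]],
    [[0,-3.1,-3.9],[0,0,0]],
    [[0,0,0],[0,0,0]],
    [[0,0,0],[0,0,0]],
    [[0,0,0],[0,0,0]],
  ],
)

```text
time_s: 6.18
eef_pos: [512.1, -131.3, 157.7]
ee_rot: [-0.321, 0.931, -0.165, 0.057]
force: [0.0, -0.5, -6.7]
grip_width: 0.193
```

```bash
python3 - <<'E'
from h import *
C=cam("wrist");im=ctrl.capture("wrist");p,r=tool();print(p,r.as_matrix(),ctrl.sense()["force"])
cv2.imwrite("pics/w3.png",cv2.resize(im[:,:,::-1],(800,600),interpolation=2))
R=frame(.118,38);g=np.array([544.2,163.6,125+36]);plan(g+R.apply([0,0,19])-Ro.from_euler('z',.118).apply([0,120,0]),R,20)
E
```

```text
[ 512.129 -131.317  157.667] [[ 0.939 -0.27   0.211]
 [-0.343 -0.74   0.579]
 [-0.    -0.616 -0.788]] [-0.317  1.183 -7.373]
total [ -22.153 -143.595  127.047] [ -0.022 -16.505 -21.137] | per row 20 [ 1.04 -7.26  6.41] [-0.   -0.83 -1.06]
path [[516.0, -123.0, 157.0], [532.0, -87.0, 155.0], [543.0, -50.0, 152.0], [551.0, -12.0, 150.0], [556.0, 27.0, 148.0]] now [ 512.129 -131.317  157.667]
```

View pics/w3.png

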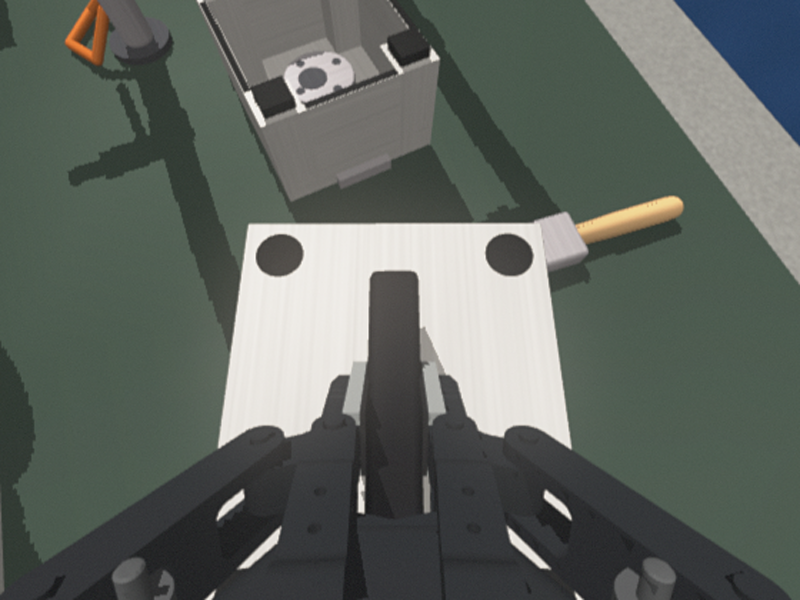

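The lid is held level in the grip, discs at (195,179) and (356,178) in original pixels. The box's right-hand seals are ahead at (272,95) and (408,46) in the resized view.

```bash
python3 - <<'E'
from h import *
C=cam("wrist");s=1.4286
print(fit(C,[(53,-68,98),(-53,-68,98)],[(408/s,46/s),(272/s,95/s)],[544,163,.118]))
R=frame(.118,38);g=np.array([544.2,163.6,128+36]);plan(g+R.apply([0,0,19])-Ro.from_euler('z',.118).apply([0,195,0]),R,12)
E
```

```text
(array([548.202, 164.374,   0.113]), np.float64(0.9206455642756168))
total [ 11.683 -92.716  83.452] [ -0.022 -16.505 -21.137] | per row 12 [ 3.19 -7.45  6.73] [-0.   -1.38 -1.76]
path [[519.0, -123.0, 157.0], [530.0, -106.0, 156.0], [541.0, -87.0, 154.0], [550.0, -68.0, 153.0], [557.0, -49.0, 151.0], [563.0, -29.0, 150.0]] now [ 512.129 -131.317  157.667]
```

play_rows(
  motion=[
    [[1.5,-4,3],[0,-0.7,-0.9]],
    [[3.2,-7.4,6.7],[0,-1.4,-1.8]],
    [[3.2,-7.4,6.7],[0,-1.4,-1.8]],
    [[3.2,-7.4,6.7],[0,-1.4,-1.8]],
    [[3.2,-7.4,6.7],[0,-1.4,-1.8]],
    [[3.2,-7.4,6.7],[0,-1.4,-1.8]],
    [[3.2,-7.4,6.7],[0,-1.4,-1.8]],
    [[3.2,-7.4,6.7],[0,-1.4,-1.8]],
    [[3.2,-7.4,6.7],[0,-1.4,-1.8]],
    [[3.2,-7.4,6.7],[0,-1.4,-1.8]],
    [[3.2,-7.4,6.7],[0,-1.4,-1.8]],
    [[3.2,-7.4,6.7],[0,-1.4,-1.8]],
    [[1.5,-4,3],[0,-0.7,-0.9]],
    [[0,0,0],[0,0,0]],
    [[0,0,0],[0,0,0]],
    [[0,0,0],[0,0,0]],
    [[0,0,0],[0,0,0]],
  ],
)

```text
time_s: 7.65
eef_pos: [565.2, -19.6, 150.6]
ee_rot: [-0.325, 0.944, 0.06, -0.02]
force: [-0.2, -1.1, -7.7]
grip_width: 0.191
```

```bash
python3 - <<'E'
from h import *
C=cam("wrist");im=ctrl.capture("wrist");p,r=tool();print(p,r.as_matrix(),ctrl.sense()["force"])
cv2.imwrite("pics/w4.png",cv2.resize(im[0:270,100:460,::-1],(800,600),interpolation=2))
E
```

```text
[565.16  -19.606 150.557] [[ 0.992  0.101 -0.076]
 [ 0.126 -0.782  0.61 ]
 [ 0.002 -0.615 -0.789]] [ 0.166 -0.976 -7.159]
```

View pics/w4.png

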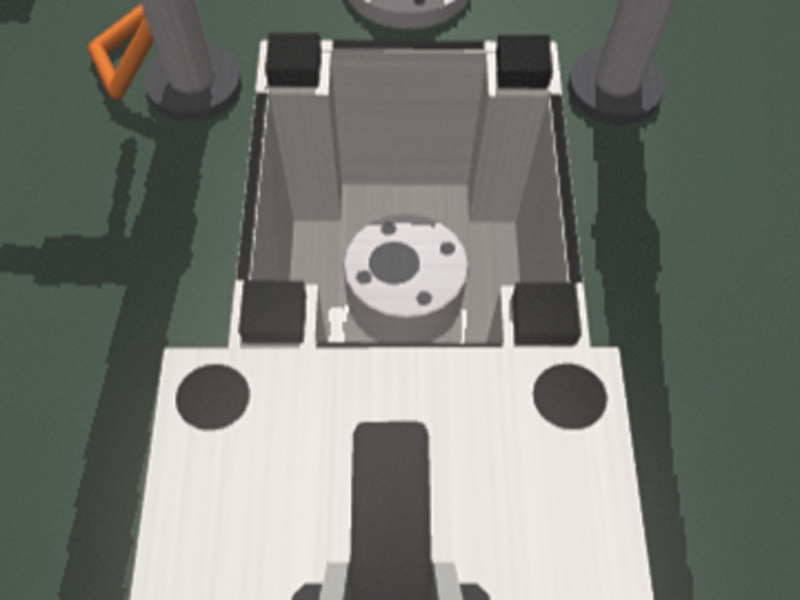

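The crop shows all four raised seals ahead of the lid. Their back top edges are at about (245–305,282), (513–578,283), (271–319,35) and (498–549,36). The held lid's discs are at (213,397) and (570,396), its far corners at (165,348) and (620,347).

```bash
python3 - <<'E'
from h import *
C=cam("wrist");s=2.2222;g=lambda L:[(a/s+100,b/s) for a,b in L]
B=[(-65,-56),(-41,-56),(41,-56),(65,-56),(-65,80),(-41,80),(41,80),(65,80)]
xb,e=fit(C,[(a,b,98) for a,b in B],g([(245,281),(305,283),(513,283),(578,283),(271,35),(319,35),(498,36),(549,37)]),[544,163,.118]);print("box",xb,e)
m=np.array([(-53,68,8),(53,68,8),(-70,85,8),(70,85,8),(-9,45,44),(9,45,44)],float)
uv=np.array(g([(213,397),(570,396),(165,348),(620,347),(355,423),(427,423)]))
f=lambda x:(proj(C,Ro.from_euler('zx',[x[2],x[4]]).apply(m)+[x[0],x[1],x[3]])-uv).ravel()
r=least_squares(f,[560,-30,.118,128,0],x_scale=[100,100,.1,100,.1]);print("lid fit",r.x,abs(r.fun).max())
p,R=tool();gp=p-R.apply([0,0,19]);print("grasp",gp,R.as_euler('zyx'))
f2=lambda x:f([x[0],x[1],x[2],gp[2]-36,0]);r2=least_squares(f2,[560,-30,.118]);print("lid fixed z",r2.x,abs(r2.fun).max())
l=r2.x
for nm,b in(("fit",xb),):
    d=Ro.from_euler('z',-b[2]).apply([b[0]-l[0],b[1]-l[1],0]);print("lid->box in box axes",d,"dyaw deg",np.degrees(b[2]-l[2]))
    t=p+np.array([b[0]-l[0],b[1]-l[1],0]);print(R.inv().apply(t-p))
E
```

```text
box [549.74  166.423   0.12 ] 1.6238563498769452
lid fit [566.039 -23.787   0.127 124.219   0.034] 1.2470402712507962
grasp [566.607 -31.2   165.539] [-0.101 -0.076 -2.483]
lid fixed z [566.303 -26.167   0.127] 2.3280047324743123
lid->box in box axes [  6.631 193.187   0.   ] dyaw deg -0.405695979891682
[   7.856 -152.294  118.786]
```

play_rows(
  motion=[
    [[0.5,-4.5,3.2],[0,0.2,0.3]],
    [[0.7,-9,6.4],[0,0,0]],
    [[0.7,-9,6.4],[0,0,0]],
    [[0.7,-9,6.4],[0,0,0]],
    [[0.7,-9,6.4],[0,0,0]],
    [[0.7,-9,6.4],[0,0,0]],
    [[0.7,-9,6.4],[0,0,0]],
    [[0.7,-9,6.4],[0,0,0]],
    [[0.7,-9,6.4],[0,0,0]],
    [[0.7,-9,6.4],[0,0,0]],
    [[0.5,-4.5,3.2],[0,0,0]],
    [[0,0,0],[0,0,0]],
    [[0,0,0],[0,0,0]],
    [[0,0,0],[0,0,0]],
    [[0,0,0],[0,0,0]],
  ],
)

```text
time_s: 8.95
eef_pos: [559.3, 90.8, 155.3]
ee_rot: [-0.325, 0.944, 0.057, -0.019]
force: [-0.4, 0.7, -6.9]
grip_width: 0.199
```

```bash
python3 - <<'E'
from h import *
C=cam("wrist");im=ctrl.capture("wrist");p,r=tool();print(p,r.as_matrix(),ctrl.sense()["force"])
cv2.imwrite("pics/w5.png",cv2.resize(im[50:230,155:395,::-1],(800,600),interpolation=2))
im=ctrl.capture("scene");cv2.imwrite("pics/s5.png",cv2.resize(im[150:255,250:390,::-1],(800,600),interpolation=2))
E
```

```text
[559.273  90.86  155.332] [[ 0.993  0.096 -0.073]
 [ 0.12  -0.783  0.611]
 [ 0.001 -0.615 -0.789]] [ 0.327  0.609 -7.32 ]
```

View pics/w5.png

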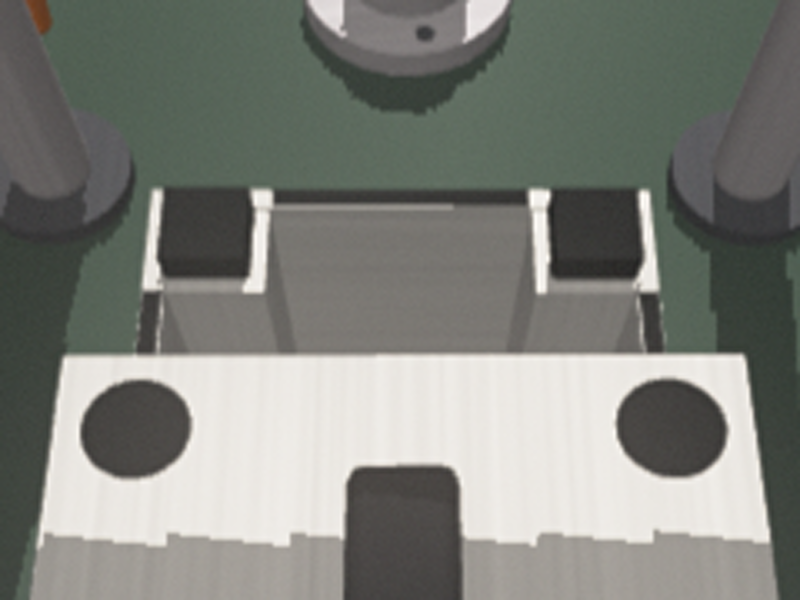

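The crop shows both left seals, their back edges at (163–252,188) and (551–642,189). The box's outer rim corners are at (152,190), (652,190), (146,291) and (660,291); the lid's discs are at (136,428) and (672,427), with plate corners at (63,355) and (745,353).

```bash
python3 - <<'E'
from h import *
C=cam("wrist");s=3.3333;g=lambda L:[(a/s+155,b/s+50) for a,b in L]
M=[(-65,80,98),(-41,80,98),(41,80,98),(65,80,98),(-70,85,90),(70,85,90),(-70,52,90),(70,52,90)]
xb,e=fit(C,M,g([(163,188),(252,188),(551,189),(642,190),(152,190),(652,190),(146,291),(660,291)]),[546,165,.118]);print("box",xb,e)
m=np.array([(-53,68,8),(53,68,8),(-70,85,8),(70,85,8),(-9,45,44),(9,45,44)],float)
uv=np.array(g([(136,428),(672,427),(63,355),(745,353),(347,467),(460,467)]))
f=lambda x:(proj(C,Ro.from_euler('zx',[x[2],x[4]]).apply(m)+[x[0],x[1],x[3]])-uv).ravel()
p,R=tool();gp=p-R.apply([0,0,19]);print("grasp",gp)
r=least_squares(f,[560,80,.118,130,0],x_scale=[100,100,.1,100,.1]);print("free",r.x,abs(r.fun).max())
for dz in(34,36,38,40):
    f2=lambda x:f([x[0],x[1],x[2],gp[2]-dz,0]);l=least_squares(f2,[560,80,.118]);e=abs(l.fun).max();l=l.x
    d=Ro.from_euler('z',-xb[2]).apply([xb[0]-l[0],xb[1]-l[1],0]);print(dz,l,e,"d box axes",d,np.degrees(xb[2]-l[2]),"tool",R.inv().apply([xb[0]-l[0],xb[1]-l[1],0]))
E
```

```text
box [550.085 167.378   0.121] 1.0132201550157163
grasp [560.621  79.291 170.305]
free [560.101  86.682   0.122 129.342   0.032] 0.6362781096643175
34 [560.446  83.518   0.123] 3.2217348088674385 d box axes [-0.167 84.497  0.   ] -0.09066864088446919 tool [ -0.198 -66.624  51.971]
36 [560.341  84.462   0.123] 2.046527350662103 d box axes [-0.176 83.548  0.   ] -0.09106252183682768 tool [ -0.207 -65.875  51.387]
38 [560.235  85.407   0.123] 1.5702601501682238 d box axes [-0.185 82.597  0.   ] -0.09142900591813202 tool [ -0.216 -65.126  50.802]
40 [560.129  86.353   0.123] 1.637665792034312 d box axes [-0.194 81.645  0.   ] -0.09176792522386315 tool [ -0.224 -64.375  50.217]
```

View pics/s5.png

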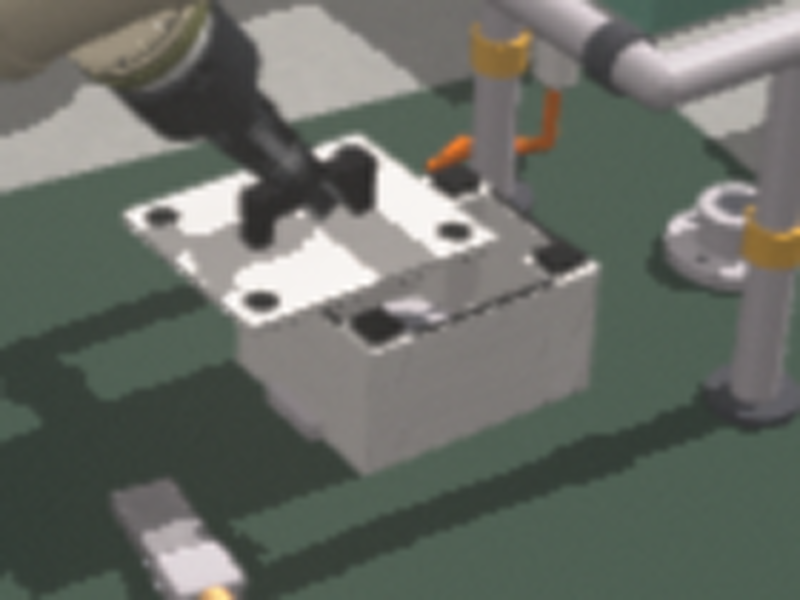

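play_rows(
  motion=[
    [[0,-5,3.9],[-0.5,0,0]],
    [[0,-10,7.8],[-0.5,0,0]],
    [[0,-10,7.8],[0,0,0]],
    [[0,-10,7.8],[0,0,0]],
    [[0,-10,7.8],[0,0,0]],
    [[0,-10,7.8],[0,0,0]],
    [[-0.2,-6,4.6],[0,0,0]],
    [[0,-4,3.1],[0,0,0]],
    [[0,0,0],[0,0,0]],
    [[0,2,2.5],[0,0,0]],
    [[0,3,3.8],[0,0,0]],
    [[0,3,3.8],[0,0,0]],
    [[0,3,3.8],[0,0,0]],
    [[0,2,2.5],[0,0,0]],
    [[0,1,1.3],[0,0,0]],
    [[0,1,1.3],[0,0,0]],
    [[0,0,0],[0,0,0]],
    [[0,0,0],[0,0,0]],
    [[0,0,0],[0,0,0]],
  ],
)

```text
time_s: 10.63
eef_pos: [549.2, 172.5, 130.3]
ee_rot: [-0.316, 0.947, 0.058, -0.018]
force: [-0.7, 0.1, -8.5]
grip_width: 0.194
```

```bash
python3 - <<'E'
from h import *
im=ctrl.capture("scene");cv2.imwrite("pics/s6.png",cv2.resize(im[150:255,250:390,::-1],(800,600),interpolation=2))
s=ctrl.sense();print(s["eef_pos"],s["force"],s["wrist_torque"]);p,R=tool();print(p-R.apply([0,0,19]))
E
```

```text
[549.18  172.548 130.28 ] [ 0.642 -0.504 -8.586] [-0.966 -0.083  0.037]
[550.534 161.206 145.463]
```

View pics/s6.png

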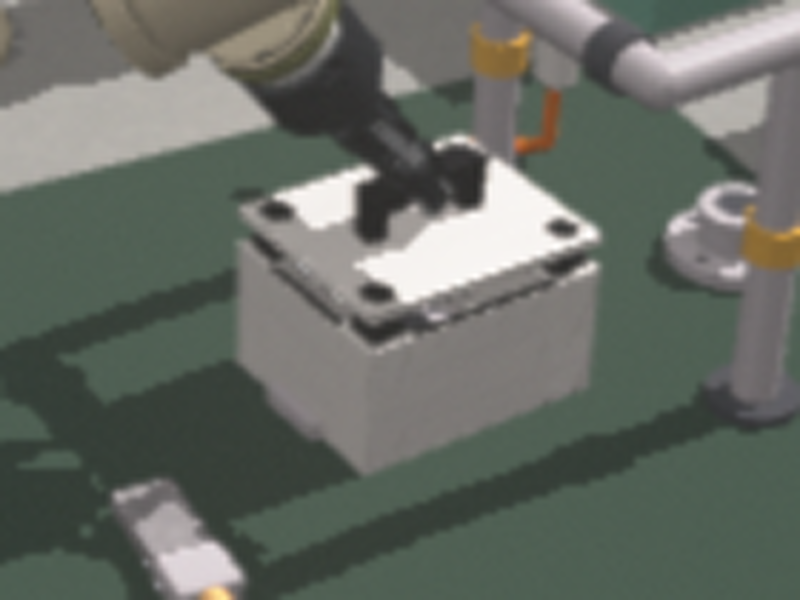

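The scene crop shows the lid level above the box, its corners over the box corners at (375,325)/(372,350), (600,240)/(598,268) and (240,213)/(237,240). The remaining gap to the seals is about 8 mm.

play_rows(
  motion=[
    [[0,1.2,1.6],[0,0,0]],
    [[0,1.2,1.6],[0,0,0]],
    [[0,0.6,0.8],[0,0,0]],
    [[0,0.3,0.4],[0,0,0]],
    [[0,0.3,0.4],[0,0,0]],
    [[0,0,0],[0,0,0]],
    [[0,0,0],[0,0,0]],
  ],
)

```text
time_s: 11.27
eef_pos: [549.1, 172.6, 124.1]
ee_rot: [-0.316, 0.947, 0.058, -0.019]
force: [-0.3, -0.4, -7.0]
grip_width: 0.196
```

play_rows(
  motion=[
    [[0,0.3,0.4],[0,0,0]],
    [[0,0.3,0.4],[0,0,0]],
    [[0,0.3,0.4],[0,0,0]],
    [[0,0,0],[0,0,0]],
  ],
)

```text
time_s: 11.6
eef_pos: [549.0, 172.6, 122.5]
ee_rot: [-0.316, 0.947, 0.058, -0.019]
force: [-0.2, 0.1, -7.0]
grip_width: 0.195
```

play_rows(
  motion=[
    [[0,0.3,0.4],[0,0,0]],
    [[0,0.3,0.4],[0,0,0]],
    [[0,0,0],[0,0,0]],
  ],
)

```text
time_s: 11.85
eef_pos: [549.1, 172.6, 121.6]
ee_rot: [-0.317, 0.947, 0.058, -0.018]
force: [-0.1, -1.3, -6.2]
grip_width: 0.196
```

play_rows(
  motion=[
    [[0,0.3,0.4],[0,0,0]],
    [[0,0.3,0.4],[0,0,0]],
    [[0,0,0],[0,0,0]],
  ],
)

```text
time_s: 12.1
eef_pos: [549.3, 172.5, 121.0]
ee_rot: [-0.317, 0.947, 0.058, -0.018]
force: [1.1, -3.0, -1.3]
grip_width: 0.194
```

play_rows(
  motion=[
    [[0,0.3,0.4],[0,0,0]],
    [[0,0,0],[0,0,0]],
    [[0,0,0],[0,0,0]],
  ],
)

```text
time_s: 12.35
eef_pos: [549.4, 172.4, 120.7]
ee_rot: [-0.317, 0.947, 0.058, -0.018]
force: [-0.5, -4.6, 2.5]
grip_width: 0.198
```

play_rows(
  motion=[
    [[0,0,0],[0,0,0]],
    [[0,0,0],[0,0,0]],
    [[0,0,0],[0,0,0]],
    [[0,0,0],[0,0,0]],
    [[0,0,0],[0,0,0]],
    [[0,0,0],[0,0,0]],
  ],
  fingers=45,
)

```text
time_s: 12.85
eef_pos: [549.1, 172.7, 120.1]
ee_rot: [-0.316, 0.947, 0.058, -0.019]
force: [0.1, -1.1, 0.1]
grip_width: 0.529
```

```bash
python3 - <<'E'
from h import *
C=cam("wrist");im=ctrl.capture("wrist");print(ctrl.sense()["force"])
a=cv2.resize(im[130:310,155:395,::-1],(800,600),interpolation=2)
b=ctrl.capture("scene");b=cv2.resize(b[165:240,280:365,::-1],(453,400),interpolation=2)
cv2.imwrite("pics/w7.png",cv2.resize(im[100:340,115:435,::-1],(800,600),interpolation=2));cv2.imwrite("pics/s7.png",b)
E
```

```text
[ 0.079 -0.247 -0.263]
```

View pics/s7.png

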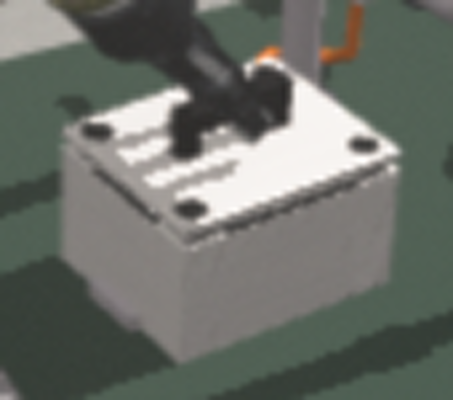

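The scene crop shows the lid resting level on the seals with an even dark gap under the plate, fingers open around the bar.

play_rows(
  motion=[
    [[0,0,-3],[0,0,0]],
    [[0,0,-8],[0,0,0]],
    [[0,0,-12],[0,0,0]],
    [[0,0,-12],[0,0,0]],
    [[0,0,-15],[0,0,0]],
    [[0,0,-15],[0,0,0]],
    [[0,0,-15],[0,0,0]],
    [[0,0,-10],[0,0,0]],
    [[0,0,0],[0,0,0]],
  ],
)

```text
time_s: 13.7
eef_pos: [556.6, 117.3, 194.1]
ee_rot: [-0.316, 0.947, 0.057, -0.017]
force: [-0.1, -0.2, -0.1]
grip_width: 0.525
```

```bash
python3 - <<'E'
from h import *
print(ctrl.sense()["joints"])
C=cam("wrist");im=ctrl.capture("wrist")
cv2.imwrite("pics/w8.png",cv2.resize(im[60:360,80:480,::-1],(800,600),interpolation=2))
B=np.array([550,166,0]);Z=Ro.from_euler('z',.121)
for sp in(90,-90):
    R=frame(.121,35,sp);plan(B+Z.apply([-52,-52,0])+[0,0,145],R,16)
E
```

```text
[-0.265  0.5    1.463  0.595  1.469 -0.537]
total [-52.32   31.655  35.929] [-1.646  1.365 90.058] | per row 16 [-1.25  4.04  2.25] [-0.1   0.09  5.63]
path [[555.0, 116.0, 189.0], [550.0, 110.0, 177.0], [541.0, 106.0, 166.0], [530.0, 104.0, 157.0], [518.0, 105.0, 150.0], [505.0, 108.0, 145.0]] now [556.    118.056 192.907]
total [-52.32   31.655  35.929] [ -1.364  -1.645 -89.924] | per row 16 [-4.13 -0.83  2.31] [-0.09 -0.1  -5.62]
path [[552.0, 120.0, 192.0], [539.0, 122.0, 186.0], [527.0, 122.0, 178.0], [516.0, 119.0, 169.0], [509.0, 114.0, 157.0], [505.0, 108.0, 145.0]] now [556.    118.056 192.907]
```

View pics/w8.png

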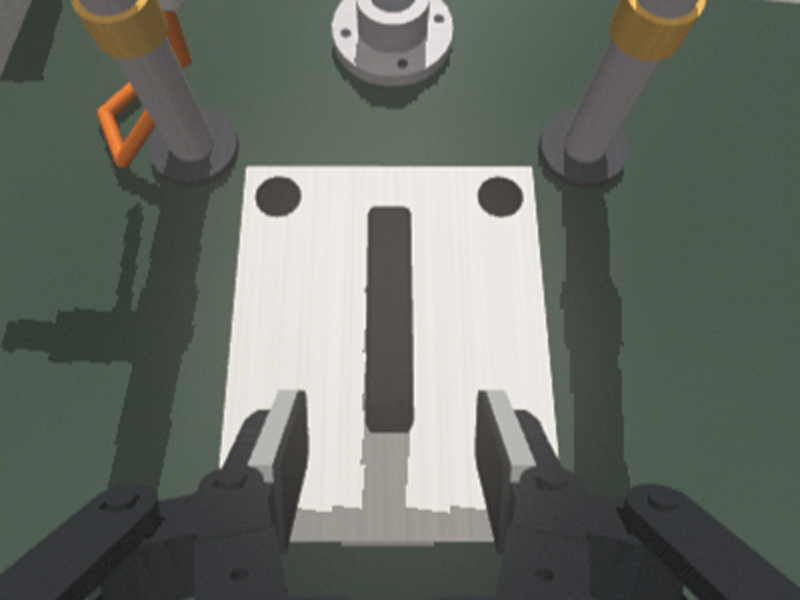

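The wrist view shows the released lid lying centred on the box: discs at (278,196) and (500,196), far corners at (247,167) and (533,167), bar free of the fingers.

```bash
python3 - <<'E'
from h import *
C=cam("wrist");g=lambda L:[(a/2+80,b/2+60) for a,b in L]
M=[(-53,68,106),(53,68,106),(-70,85,106),(70,85,106),(-9,45,142),(9,45,142)]
print(fit(C,M,g([(278,196),(500,196),(247,167),(533,167),(368,207),(411,207)]),[550,166,.12]))
E
```

```text
(array([549.666, 166.387,   0.121]), np.float64(1.210807492772659))
```

play_rows(
  motion=[
    [[-1.2,4,0],[0,0,5]],
    [[-1.2,4,0],[0,0,5]],
    [[-1.2,4,0],[0,0,5]],
    [[-1.2,4,0],[0,0,5]],
    [[-1.2,4,0],[0,0,5]],
    [[-1.2,4,0],[0,0,5]],
    [[-1.2,4,0],[0,0,5]],
    [[-1.2,4,0],[0,0,5]],
    [[-1.2,4,0],[0,0,5]],
    [[-1.2,4,0],[0,0,5]],
    [[-1.2,4,0],[0,0,5]],
    [[-1.2,4,0],[0,0,5]],
    [[-1.2,4,0],[0,0,5]],
    [[-1.2,4,0],[0,0,5]],
    [[-1.2,4,0],[0,0,5]],
    [[-1.2,4,0],[0,0,5]],
    [[-1.2,4,0],[0,0,5]],
    [[-1.2,4,0],[0,0,5]],
    [[0,0,0],[0,0,0]],
    [[0,0,0],[0,0,0]],
  ],
  fingers=0,
)

```text
time_s: 15.42
eef_pos: [501.0, 84.6, 170.8]
ee_rot: [-0.211, 0.711, -0.628, -0.237]
force: [0.7, 0.1, 0.7]
grip_width: 0.001
```

```bash
python3 - <<'E'
from h import *
s=ctrl.sense();print(s["joints"],s["grip_width"],s["force"])
B=np.array([550,166,0]);Z=Ro.from_euler('z',.121);p,r=tool();print(r.as_matrix(),"box-frame tcp",Z.inv().apply(p-B))
R=frame(.121,35,90);plan(B+Z.apply([-52,-55,0])+[0,0,130],R,8)
E
```

```text
[-0.354  0.427  1.648  0.572  1.425  0.903] 0.001309347398002459 [0.691 0.123 0.746]
[[ 0.1   -0.992 -0.072]
 [-0.793 -0.123  0.597]
 [-0.601 -0.002 -0.799]] box-frame tcp [-58.448 -74.886 170.791]
total [ 8.672 -6.401 44.55 ] [-0.025  1.978  0.195] | per row 8 [ 1.   -0.8   5.58] [-0.    0.25  0.02]
path [[502.0, 87.0, 166.0], [502.0, 90.0, 161.0], [503.0, 92.0, 156.0], [503.0, 95.0, 150.0], [504.0, 98.0, 145.0], [504.0, 100.0, 140.0], [505.0, 103.0, 135.0], [505.0, 105.0, 130.0]] now [501.018  84.607 170.791]
```

play_rows(
  motion=[
    [[1,-0.8,5.6],[0,0.2,0]],
    [[1,-0.8,5.6],[0,0.2,0]],
    [[1,-0.8,5.6],[0,0.2,0]],
    [[1,-0.8,5.6],[0,0.2,0]],
    [[1,-0.8,5.6],[0,0.2,0]],
    [[1,-0.8,5.6],[0,0.2,0]],
    [[1,-0.8,5.6],[0,0.2,0]],
    [[1,-0.8,5.6],[0,0.2,0]],
    [[1.8,0,2.4],[0,0,0]],
    [[1.8,0,2.4],[0,0,0]],
    [[1.2,0,1.6],[0,0,0]],
    [[0,0,0],[0,0,0]],
    [[0,0,0],[0,0,0]],
  ],
)

```text
time_s: 16.5
eef_pos: [505.3, 104.7, 122.3]
ee_rot: [-0.202, 0.713, -0.632, -0.227]
force: [1.2, -0.4, 1.2]
grip_width: 0.006
```

play_rows(
  motion=[
    [[0.6,0,0.8],[0,0,0]],
    [[0.6,0,0.8],[0,0,0]],
    [[0.6,0,0.8],[0,0,0]],
    [[0,0,0],[0,0,0]],
  ],
)

```text
time_s: 16.83
eef_pos: [505.2, 104.7, 119.1]
ee_rot: [-0.202, 0.713, -0.632, -0.227]
force: [0.4, -0.2, -0.6]
grip_width: -0.005
```

play_rows(
  motion=[
    [[0.6,0,0.8],[0,0,0]],
    [[0.6,0,0.8],[0,0,0]],
    [[0.6,0,0.8],[0,0,0]],
    [[0,0,0],[0,0,0]],
  ],
)

```text
time_s: 17.17
eef_pos: [505.1, 104.6, 116.0]
ee_rot: [-0.202, 0.713, -0.632, -0.227]
force: [-0.4, -0.4, -0.0]
grip_width: 0.004
```

play_rows(
  motion=[
    [[0.6,0,0.8],[0,0,0]],
    [[0.6,0,0.8],[0,0,0]],
    [[0,0,0],[0,0,0]],
  ],
)

```text
time_s: 17.42
eef_pos: [505.2, 104.6, 114.1]
ee_rot: [-0.202, 0.713, -0.632, -0.227]
force: [-0.0, -0.0, -1.2]
grip_width: 0.002
```

play_rows(
  motion=[
    [[0.6,0,0.8],[0,0,0]],
    [[0.6,0,0.8],[0,0,0]],
    [[0,0,0],[0,0,0]],
  ],
)

```text
time_s: 17.67
eef_pos: [505.2, 104.5, 112.0]
ee_rot: [-0.202, 0.713, -0.632, -0.227]
force: [-0.2, 0.6, 0.1]
grip_width: -0.001
```

play_rows(
  motion=[
    [[0.6,0,0.8],[0,0,0]],
    [[0.6,0,0.8],[0,0,0]],
    [[0,0,0],[0,0,0]],
  ],
)

```text
time_s: 17.92
eef_pos: [505.2, 104.5, 110.0]
ee_rot: [-0.202, 0.713, -0.632, -0.227]
force: [0.4, 0.8, -0.1]
grip_width: 0.004
```

play_rows(
  motion=[
    [[0.6,0,0.8],[0,0,0]],
    [[0.6,0,0.8],[0,0,0]],
    [[0,0,0],[0,0,0]],
  ],
)

```text
time_s: 18.17
eef_pos: [505.4, 104.5, 109.0]
ee_rot: [-0.202, 0.714, -0.631, -0.227]
force: [-2.5, -1.7, 8.5]
grip_width: -0.005
```

play_rows(
  motion=[
    [[0.6,0,0.8],[0,0,0]],
    [[0.6,0,0.8],[0,0,0]],
    [[0.6,0,0.8],[0,0,0]],
    [[0.6,0,0.8],[0,0,0]],
    [[0,0,0],[0,0,0]],
  ],
)

```text
time_s: 18.58
eef_pos: [505.2, 104.2, 105.5]
ee_rot: [-0.202, 0.714, -0.631, -0.227]
force: [-6.0, -4.2, 13.8]
grip_width: 0.0
```

play_rows(
  motion=[
    [[0.6,0,0.8],[0,0,0]],
    [[0.6,0,0.8],[0,0,0]],
    [[0.6,0,0.8],[0,0,0]],
    [[0,0,0],[0,0,0]],
  ],
)

```text
time_s: 18.92
eef_pos: [505.2, 104.1, 103.0]
ee_rot: [-0.202, 0.714, -0.631, -0.227]
force: [-7.4, -5.3, 19.6]
grip_width: -0.002
```

play_rows(
  motion=[
    [[0.6,0,0.8],[0,0,0]],
    [[0,0,0],[0,0,0]],
    [[0,0,0],[0,0,0]],
  ],
)

```text
time_s: 19.17
eef_pos: [505.3, 104.1, 102.7]
ee_rot: [-0.203, 0.714, -0.631, -0.227]
force: [-10.1, -6.9, 25.5]
grip_width: 0.001
```

play_rows(
  motion=[
    [[0.6,0,0.8],[0,0,0]],
    [[0,0,0],[0,0,0]],
    [[0,0,0],[0,0,0]],
  ],
)

```text
time_s: 19.42
eef_pos: [505.5, 104.1, 102.2]
ee_rot: [-0.203, 0.714, -0.631, -0.227]
force: [-10.1, -6.7, 28.3]
grip_width: -0.002
```

play_rows(
  motion=[
    [[0.4,0,0.6],[0,0,0]],
    [[0,0,0],[0,0,0]],
    [[0,0,0],[0,0,0]],
  ],
)

```text
time_s: 19.67
eef_pos: [505.6, 104.2, 101.8]
ee_rot: [-0.203, 0.714, -0.63, -0.227]
force: [-10.8, -8.1, 31.9]
grip_width: 0.002
```

```bash
python3 - <<'E'
from h import *
print(ctrl.sense()["force"],ctrl.sense()["eef_pos"])
b=ctrl.capture("scene");cv2.imwrite("pics/s9.png",cv2.resize(b[165:240,280:365,::-1],(680,600),interpolation=2))
E
```

```text
[-10.843  -8.13   31.938] [505.647 104.174 101.818]
```

play_rows(
  motion=[
    [[-3,0,-4],[0,0,0]],
    [[-4.5,0,-6],[0,0,0]],
    [[-4.5,0,-6],[0,0,0]],
    [[0,-5,0],[0,0,0]],
    [[0,-11,0],[0,0,0]],
    [[0,-11,0],[0,0,0]],
    [[0,-11,0],[0,0,0]],
    [[0,-11,0],[0,0,0]],
    [[0,-11,0],[0,0,0]],
    [[0,-11,0],[0,0,0]],
    [[0,-11,0],[0,0,0]],
    [[0,-11,0],[0,0,0]],
    [[0,-8,0],[0,0,0]],
    [[0,-3,0],[0,0,0]],
    [[0,0,0],[0,0,0]],
    [[0,0,0],[0,0,0]],
    [[0,0,0],[0,0,0]],
  ],
)

```text
time_s: 21.13
eef_pos: [608.1, 117.3, 118.5]
ee_rot: [-0.202, 0.713, -0.632, -0.227]
force: [-0.2, -0.0, 0.3]
grip_width: -0.001
```

```bash
python3 - <<'E'
from h import *
B=np.array([550,166,0]);Z=Ro.from_euler('z',.121);p,r=tool();print(p,Z.inv().apply(p-B),ctrl.sense()["force"])
print(r.inv().apply(Z.apply([0,0,-1])),r.inv().apply(Z.apply([0,1,0])))
b=ctrl.capture("scene");b1=b[165:240,280:365,::-1];a=cv2.imread("pics/s9.png")
cv2.imwrite("pics/s10.png",np.hstack([cv2.resize(a,(400,353)),cv2.resize(b1,(400,353),interpolation=2)]))
E
```

```text
[608.106 117.32  118.519] [ 51.805 -55.338 118.519] [-0.228 -0.003  0.292]
[0.579 0.001 0.815] [-0.815 -0.     0.579]
```

play_rows(
  motion=[
    [[1.2,0,1.6],[0,0,0]],
    [[1.2,0,1.6],[0,0,0]],
    [[0.6,0,0.8],[0,0,0]],
    [[0.6,0,0.8],[0,0,0]],
    [[0.6,0,0.8],[0,0,0]],
    [[0,0,0],[0,0,0]],
  ],
)

```text
time_s: 21.68
eef_pos: [608.4, 117.1, 111.4]
ee_rot: [-0.202, 0.713, -0.632, -0.227]
force: [0.5, 0.0, 0.3]
grip_width: -0.001
```

play_rows(
  motion=[
    [[0.6,0,0.8],[0,0,0]],
    [[0.6,0,0.8],[0,0,0]],
    [[0.6,0,0.8],[0,0,0]],
    [[0,0,0],[0,0,0]],
  ],
)

```text
time_s: 22.02
eef_pos: [608.4, 117.1, 108.4]
ee_rot: [-0.202, 0.713, -0.632, -0.227]
force: [0.2, -0.0, -0.0]
grip_width: 0.002
```

play_rows(
  motion=[
    [[0.6,0,0.8],[0,0,0]],
    [[0.6,0,0.8],[0,0,0]],
    [[0.6,0,0.8],[0,0,0]],
    [[0,0,0],[0,0,0]],
  ],
)

```text
time_s: 22.35
eef_pos: [608.5, 117.0, 105.5]
ee_rot: [-0.202, 0.713, -0.632, -0.227]
force: [0.9, 0.5, 0.5]
grip_width: -0.003
```

View pics/s10.png

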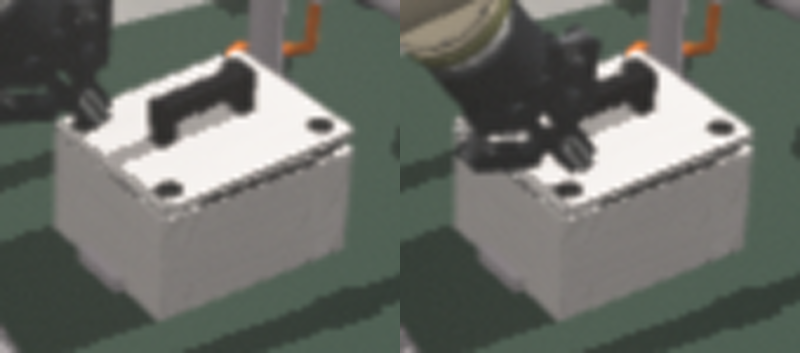

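The right half shows the lid low at the near-right corner (left in the picture), an open gap at far-left (≈(748,140)) and a smaller gap at far-right. So far-right has partly followed, and I'll probe on.

play_rows(
  motion=[
    [[0.6,0,0.8],[0,0,0]],
    [[0,0,0],[0,0,0]],
  ],
)

```text
time_s: 22.52
eef_pos: [608.6, 117.0, 105.1]
ee_rot: [-0.202, 0.713, -0.631, -0.227]
force: [-0.6, -0.5, 4.2]
grip_width: 0.006
```

play_rows(
  motion=[
    [[0.6,0,0.8],[0,0,0]],
    [[0,0,0],[0,0,0]],
  ],
)

```text
time_s: 22.68
eef_pos: [608.6, 116.9, 104.3]
ee_rot: [-0.202, 0.714, -0.631, -0.227]
force: [-2.8, 0.0, 5.9]
grip_width: 0.0
```

play_rows(
  motion=[
    [[-2.4,0,-3.2],[0,0,0]],
    [[4,-3,-3],[0,0,0]],
    [[4,-3,-3],[0,0,0]],
    [[0,0,0],[0,0,0]],
    [[1.2,0,1.6],[0,0,0]],
    [[0.6,0,0.8],[0,0,0]],
    [[0.6,0,0.8],[0,0,0]],
    [[0,0,0],[0,0,0]],
  ],
)

```text
time_s: 23.35
eef_pos: [615.7, 107.7, 104.1]
ee_rot: [-0.202, 0.713, -0.631, -0.227]
force: [-0.9, -0.9, 2.3]
grip_width: -0.003
```

play_rows(
  motion=[
    [[0.6,0,0.8],[0,0,0]],
    [[0,0,0],[0,0,0]],
  ],
)

```text
time_s: 23.52
eef_pos: [615.7, 107.7, 103.4]
ee_rot: [-0.202, 0.714, -0.631, -0.227]
force: [-1.1, -1.8, 4.7]
grip_width: -0.002
```

play_rows(
  motion=[
    [[0.6,0,0.8],[0,0,0]],
    [[0,0,0],[0,0,0]],
  ],
)

```text
time_s: 23.68
eef_pos: [615.8, 107.7, 102.7]
ee_rot: [-0.202, 0.714, -0.631, -0.227]
force: [-2.3, -1.7, 7.4]
grip_width: 0.002
```

play_rows(
  motion=[
    [[0.6,0,0.8],[0,0,0]],
    [[0,0,0],[0,0,0]],
    [[0,0,0],[0,0,0]],
  ],
)

```text
time_s: 23.93
eef_pos: [615.8, 107.7, 102.1]
ee_rot: [-0.202, 0.714, -0.631, -0.227]
force: [-3.2, -2.7, 8.7]
grip_width: -0.004
```

play_rows(
  motion=[
    [[0.6,0,0.8],[0,0,0]],
    [[0,0,0],[0,0,0]],
    [[0,0,0],[0,0,0]],
  ],
)

```text
time_s: 24.18
eef_pos: [615.9, 107.6, 101.8]
ee_rot: [-0.203, 0.714, -0.631, -0.227]
force: [-4.6, -3.2, 13.3]
grip_width: -0.001
```

play_rows(
  motion=[
    [[0.6,0,0.8],[0,0,0]],
    [[0,0,0],[0,0,0]],
    [[0,0,0],[0,0,0]],
  ],
)

```text
time_s: 24.43
eef_pos: [616.0, 107.6, 101.6]
ee_rot: [-0.203, 0.714, -0.631, -0.227]
force: [-6.3, -4.8, 19.8]
grip_width: -0.001
```

play_rows(
  motion=[
    [[0.6,0,0.8],[0,0,0]],
    [[0,0,0],[0,0,0]],
    [[0,0,0],[0,0,0]],
  ],
)

```text
time_s: 24.68
eef_pos: [616.0, 107.6, 101.4]
ee_rot: [-0.203, 0.714, -0.631, -0.227]
force: [-8.6, -5.9, 25.8]
grip_width: -0.004
```

```bash
cat > gap.py <<'E'
# measure dark gap/lid corner rows in scene view: correlate lid discs' rows with expected rows for given corner heights
from h import *
im=ctrl.capture("scene");C=cam("scene");g=cv2.cvtColor(im,cv2.COLOR_RGB2GRAY).astype(float)
cv2.imwrite("pics/gap_%d.png"%int(ctrl.sense()["time_s"]*10),im[:,:,::-1])
ref=None
for nm,x,y in(("NL",-53,68),("NR",-53,-68),("FL",53,68),("FR",53,-68)):
    b=Ro.from_euler('z',.121).apply([x,y,0])+[545,164,106]
    u=proj(C,b)[0];i,j=np.round(u).astype(int);w=255-g[j-7:j+8,i-8:i+9];w=np.clip(w-110,0,None)
    yy,xx=np.mgrid[j-7:j+8,i-8:i+9];print(nm,"exp",u,"disc",(w*xx).sum()/w.sum(),(w*yy).sum()/w.sum(),"mm/px",1/(proj(C,b+[0,0,-1])[0]-u)[1])
E
python3 gap.py; python3 -c "
import cv2,numpy as np
im=cv2.imread('pics/s5.png')"
```

```text
NL exp [328.81  177.954] disc 328.0823562255723 178.97301321421924 mm/px 4.2267400563442745
NR exp [297.418 188.842] disc 297.3016094560998 189.2835957604571 mm/px 4.14522211161604
FL exp [347.102 191.471] disc 350.9587603709126 189.26622742801368 mm/px 4.127139025257879
FR exp [314.978 203.332] disc 312.2366246643256 201.45982235075397 mm/px 4.048020755358728
```

play_rows(
  motion=[
    [[-3,0,-4],[0,0,0]],
    [[-6,0,-8],[0,0,0]],
    [[0,6,-14],[0,0,0]],
    [[0,12,-14],[0,0,0]],
    [[0,12,-14],[0,0,0]],
    [[0,14,-14],[0,0,0]],
    [[0,14,-8],[0,0,0]],
    [[0,14,0],[0,0,0]],
    [[0,14,0],[0,0,0]],
    [[0,14,0],[0,0,0]],
    [[0,10,0],[0,0,0]],
    [[0,6,0],[0,0,0]],
    [[0,0,0],[0,0,0]],
    [[0,0,0],[0,0,0]],
  ],
)

```text
time_s: 25.9
eef_pos: [505.1, 56.9, 165.3]
ee_rot: [-0.202, 0.713, -0.632, -0.227]
force: [0.6, -0.0, 0.1]
grip_width: 0.001
```

```bash
cat > go.py <<'E'
from h import *
import sys
B=np.array([550,166,0]);Z=Ro.from_euler('z',.121);p,r=tool();s=ctrl.sense();print("box-frame tcp",Z.inv().apply(p-B),"force",s["force"],"j",s["joints"])
x,y,z,l,n=map(float,sys.argv[1:6]);plan(B+Z.apply([x,y,0])+[0,0,z],frame(.121,l,90),int(n))
E
python3 go.py -58 78 125 42 14
```

```text
box-frame tcp [ -57.699 -102.898  165.338] force [ 0.61 -0.03  0.14] j [-0.391  0.44   1.63   0.536  1.427  0.882]
total [-124.235    0.409  137.539] [-0.097 -6.661  0.067] | per row 14 [-8.34  0.03 10.29] [-0.01 -0.48  0.  ]
path [[504.0, 70.0, 162.0], [500.0, 95.0, 155.0], [497.0, 120.0, 149.0], [494.0, 146.0, 143.0], [491.0, 172.0, 137.0], [488.0, 198.0, 132.0], [485.0, 223.0, 127.0]] now [505.143  56.889 165.338]
```

play_rows(
  motion=[
    [[-4.3,0,5.3],[0,-0.2,0]],
    [[-8.3,0,10.3],[0,-0.5,0]],
    [[-8.3,0,10.3],[0,-0.5,0]],
    [[-8.3,0,10.3],[0,-0.5,0]],
    [[-8.3,0,10.3],[0,-0.5,0]],
    [[-8.3,0,10.3],[0,-0.5,0]],
    [[-8.3,0,10.3],[0,-0.5,0]],
    [[-8.3,0,10.3],[0,-0.5,0]],
    [[-8.3,0,10.3],[0,-0.5,0]],
    [[-8.3,0,10.3],[0,-0.5,0]],
    [[-8.3,0,10.3],[0,-0.5,0]],
    [[-8.3,0,10.3],[0,-0.5,0]],
    [[-8.3,0,10.3],[0,-0.5,0]],
    [[-8.3,0,10.3],[0,-0.5,0]],
    [[-4,0,5],[0,-0.3,0]],
    [[0,0,0],[0,0,0]],
    [[0,0,0],[0,0,0]],
  ],
)

```text
time_s: 27.32
eef_pos: [483.1, 236.6, 124.6]
ee_rot: [-0.24, 0.698, -0.618, -0.27]
force: [0.2, 0.4, -0.1]
grip_width: -0.001
```

```bash
python3 go.py -58 77 114 42 8
```

```text
box-frame tcp [-57.882  78.135 124.613] force [ 0.246  0.428 -0.114] j [-0.101  0.488  1.748  0.774  1.225  0.953]
total [7.989 0.133 7.078] [-0.034  0.353  0.082] | per row 8 [1.   0.02 0.89] [-0.    0.04  0.01]
path [[483.0, 236.0, 123.0], [483.0, 236.0, 122.0], [483.0, 236.0, 121.0], [483.0, 236.0, 119.0], [483.0, 236.0, 118.0], [483.0, 236.0, 117.0], [483.0, 236.0, 115.0], [483.0, 235.0, 114.0]] now [483.11  236.577 124.613]
```

Down is now (0.67, 0, 0.74) per mm.

play_rows(
  motion=[
    [[2,0,1.8],[0,0,0]],
    [[2,0,1.8],[0,0,0]],
    [[2,0,1.8],[0,0,0]],
    [[1.4,0,1.4],[0,0,0]],
    [[0.7,0,0.7],[0,0,0]],
    [[0,0,0],[0,0,0]],
  ],
)

```text
time_s: 27.82
eef_pos: [483.2, 235.4, 113.4]
ee_rot: [-0.24, 0.698, -0.618, -0.27]
force: [0.4, 0.6, -0.3]
grip_width: -0.0
```

play_rows(
  motion=[
    [[0.7,0,0.7],[0,0,0]],
    [[0.7,0,0.7],[0,0,0]],
    [[0,0,0],[0,0,0]],
  ],
)

```text
time_s: 28.07
eef_pos: [483.2, 235.5, 111.6]
ee_rot: [-0.24, 0.698, -0.618, -0.27]
force: [-0.8, 0.4, -0.1]
grip_width: -0.001
```

play_rows(
  motion=[
    [[0.7,0,0.7],[0,0,0]],
    [[0,0,0],[0,0,0]],
  ],
)

```text
time_s: 28.23
eef_pos: [483.2, 235.4, 110.6]
ee_rot: [-0.24, 0.698, -0.618, -0.27]
force: [-0.1, -0.2, -0.8]
grip_width: -0.002
```

play_rows(
  motion=[
    [[0.7,0,0.7],[0,0,0]],
    [[0,0,0],[0,0,0]],
  ],
)

```text
time_s: 28.4
eef_pos: [483.3, 235.5, 109.9]
ee_rot: [-0.24, 0.698, -0.618, -0.27]
force: [-1.7, -0.9, 2.0]
grip_width: 0.0
```

play_rows(
  motion=[
    [[0.7,0,0.7],[0,0,0]],
    [[0,0,0],[0,0,0]],
  ],
)

```text
time_s: 28.57
eef_pos: [483.3, 235.5, 109.3]
ee_rot: [-0.24, 0.698, -0.618, -0.27]
force: [-1.5, -0.8, 6.9]
grip_width: 0.003
```

play_rows(
  motion=[
    [[0.7,0,0.7],[0,0,0]],
    [[0,0,0],[0,0,0]],
  ],
)

```text
time_s: 28.73
eef_pos: [483.3, 235.5, 108.5]
ee_rot: [-0.241, 0.698, -0.618, -0.27]
force: [-2.0, -0.9, 7.6]
grip_width: -0.002
```

play_rows(
  motion=[
    [[0.7,0,0.7],[0,0,0]],
    [[0.7,0,0.7],[0,0,0]],
    [[0.7,0,0.7],[0,0,0]],
    [[0,0,0],[0,0,0]],
  ],
)

```text
time_s: 29.07
eef_pos: [483.2, 235.6, 105.6]
ee_rot: [-0.241, 0.698, -0.618, -0.271]
force: [-2.0, 0.0, 8.7]
grip_width: 0.001
```

play_rows(
  motion=[
    [[0.7,0,0.7],[0,0,0]],
    [[0.7,0,0.7],[0,0,0]],
    [[0,0,0],[0,0,0]],
  ],
)

```text
time_s: 29.32
eef_pos: [483.1, 235.6, 103.8]
ee_rot: [-0.241, 0.698, -0.617, -0.271]
force: [-3.1, 0.2, 10.2]
grip_width: 0.002
```

play_rows(
  motion=[
    [[0.7,0,0.7],[0,0,0]],
    [[0.7,0,0.7],[0,0,0]],
    [[0,0,0],[0,0,0]],
    [[0,0,0],[0,0,0]],
  ],
)

```text
time_s: 29.65
eef_pos: [483.1, 235.7, 102.5]
ee_rot: [-0.241, 0.698, -0.617, -0.271]
force: [-5.2, -0.2, 15.7]
grip_width: 0.001
```

play_rows(
  motion=[
    [[0.7,0,0.7],[0,0,0]],
    [[0,0,0],[0,0,0]],
    [[0,0,0],[0,0,0]],
  ],
)

```text
time_s: 29.9
eef_pos: [483.1, 235.7, 102.2]
ee_rot: [-0.241, 0.698, -0.617, -0.271]
force: [-7.9, -2.8, 22.1]
grip_width: -0.002
```

```bash
python3 go.py -58 -40 165 42 12
```

```text
box-frame tcp [-57.979  77.296 102.221] force [-7.866 -2.798 22.118] j [-0.104  0.526  1.761  0.79   1.192  0.909]
total [  43.856    0.131 -125.603] [-0.012  0.596  0.175] | per row 12 [  3.7    0.01 -10.45] [-0.    0.05  0.01]
path [[484.0, 226.0, 107.0], [487.0, 207.0, 118.0], [489.0, 187.0, 128.0], [491.0, 168.0, 139.0], [494.0, 148.0, 149.0], [496.0, 129.0, 160.0]] now [483.115 235.732 102.221]
```

play_rows(
  motion=[
    [[-3.3,0,-3.7],[0,0,0]],
    [[-6.7,0,-7.4],[0,0,0]],
    [[-6.7,0,-7.4],[0,0,0]],
    [[4,0,-3.7],[0,0,0]],
    [[8.2,0,-7.4],[0,0,0]],
    [[8.2,0,-7.4],[0,0,0]],
    [[8.2,0,-7.4],[0,0,0]],
    [[8.2,0,-7.4],[0,0,0]],
    [[8.2,0,-7.4],[0,0,0]],
    [[8.2,0,-7.4],[0,0,0]],
    [[8.2,0,-7.4],[0,0,0]],
    [[8.2,0,-7.4],[0,0,0]],
    [[8.2,0,-7.4],[0,0,0]],
    [[8.2,0,-7.4],[0,0,0]],
    [[8.2,0,-7.4],[0,0,0]],
    [[8.2,0,-7.4],[0,0,0]],
    [[4,0,-3.7],[0,0,0]],
    [[0,0,0],[0,0,0]],
    [[0,0,0],[0,0,0]],
  ],
)

```text
time_s: 31.48
eef_pos: [500.7, 92.3, 124.1]
ee_rot: [-0.24, 0.698, -0.618, -0.27]
force: [-0.3, -0.4, -0.1]
grip_width: -0.0
```

```bash
python3 go.py -58 -65 112 42 6
```

```text
box-frame tcp [-57.845 -67.186 124.103] force [-0.347 -0.42  -0.087] j [-0.372  0.522  1.69   0.65   1.383  0.801]
total [ 6.542  0.17  10.415] [-0.057  0.37   0.044] | per row 6 [1.09 0.03 1.74] [-0.01  0.06  0.01]
path [[501.0, 93.0, 122.0], [501.0, 93.0, 120.0], [500.0, 93.0, 118.0], [500.0, 94.0, 116.0], [500.0, 94.0, 114.0], [500.0, 94.0, 112.0]] now [500.687  92.323 124.103]
```

play_rows(
  motion=[
    [[1.1,0,1.7],[0,0,0]],
    [[1.1,0,1.7],[0,0,0]],
    [[1.1,0,1.7],[0,0,0]],
    [[1.1,0,1.7],[0,0,0]],
    [[1.1,0,1.7],[0,0,0]],
    [[1.1,0,1.7],[0,0,0]],
    [[1.4,0,1.5],[0,0,0]],
    [[1.4,0,1.5],[0,0,0]],
    [[1.4,0,1.5],[0,0,0]],
    [[0,0,0],[0,0,0]],
  ],
)

```text
time_s: 32.32
eef_pos: [500.3, 94.3, 105.6]
ee_rot: [-0.24, 0.698, -0.618, -0.27]
force: [-0.4, -0.1, -1.0]
grip_width: -0.005
```

play_rows(
  motion=[
    [[0.7,0,0.7],[0,0,0]],
    [[0.7,0,0.7],[0,0,0]],
    [[0,0,0],[0,0,0]],
  ],
)

```text
time_s: 32.57
eef_pos: [500.5, 94.2, 103.9]
ee_rot: [-0.24, 0.698, -0.618, -0.27]
force: [-0.4, 0.4, 0.3]
grip_width: -0.001
```

play_rows(
  motion=[
    [[0.7,0,0.7],[0,0,0]],
    [[0,0,0],[0,0,0]],
  ],
)

```text
time_s: 32.73
eef_pos: [500.5, 94.2, 103.0]
ee_rot: [-0.24, 0.698, -0.618, -0.27]
force: [-0.0, 0.1, 1.1]
grip_width: 0.002
```

play_rows(
  motion=[
    [[0.7,0,0.7],[0,0,0]],
    [[0,0,0],[0,0,0]],
  ],
)

```text
time_s: 32.9
eef_pos: [500.6, 94.2, 102.6]
ee_rot: [-0.24, 0.698, -0.618, -0.27]
force: [-1.4, -0.5, 6.0]
grip_width: -0.001
```

play_rows(
  motion=[
    [[0.7,0,0.7],[0,0,0]],
    [[0,0,0],[0,0,0]],
  ],
)

```text
time_s: 33.07
eef_pos: [500.7, 94.2, 102.3]
ee_rot: [-0.241, 0.698, -0.617, -0.27]
force: [-2.5, -3.0, 12.3]
grip_width: -0.001
```

play_rows(
  motion=[
    [[0.7,0,0.7],[0,0,0]],
    [[0,0,0],[0,0,0]],
    [[0,0,0],[0,0,0]],
  ],
)

```text
time_s: 33.32
eef_pos: [500.7, 94.2, 102.0]
ee_rot: [-0.241, 0.698, -0.617, -0.271]
force: [-5.2, -3.7, 17.7]
grip_width: 0.0
```

play_rows(
  motion=[
    [[-3.3,0,-3.7],[0,0,0]],
    [[-6.7,0,-7.4],[0,0,0]],
    [[-6.7,0,-7.4],[0,0,0]],
    [[0,-6,0],[0,0,0]],
    [[0,-11,0],[0,0,0]],
    [[0,-11,0],[0,0,0]],
    [[0,-11,0],[0,0,0]],
    [[0,-11,0],[0,0,0]],
    [[0,-11,0],[0,0,0]],
    [[0,-11,0],[0,0,0]],
    [[0,-11,0],[0,0,0]],
    [[0,-11,0],[0,0,0]],
    [[0,-11,0],[0,0,0]],
    [[0,-8,0],[0,0,0]],
    [[0,-3,0],[0,0,0]],
    [[0,0,0],[0,0,0]],
    [[0,0,0],[0,0,0]],
  ],
)

```text
time_s: 34.73
eef_pos: [615.4, 108.0, 124.9]
ee_rot: [-0.24, 0.698, -0.618, -0.27]
force: [-0.1, 0.2, -0.3]
grip_width: 0.004
```

```bash
python3 go.py 58 77 122 42 14
```

```text
box-frame tcp [ 57.947 -65.435 124.933] force [-0.122  0.232 -0.303] j [-0.281  0.728  1.314  0.673  1.47   0.967]
total [-103.263   -0.116   98.148] [-0.022  0.365  0.056] | per row 14 [-7.4  -0.01  6.99] [-0.    0.03  0.  ]
path [[614.0, 118.0, 125.0], [612.0, 138.0, 124.0], [609.0, 159.0, 124.0], [607.0, 179.0, 124.0], [604.0, 199.0, 123.0], [602.0, 219.0, 123.0], [600.0, 239.0, 122.0]] now [615.422 108.038 124.933]
```

play_rows(
  motion=[
    [[-4,0,3.5],[0,0,0]],
    [[-7.4,0,7],[0,0,0]],
    [[-7.4,0,7],[0,0,0]],
    [[-7.4,0,7],[0,0,0]],
    [[-7.4,0,7],[0,0,0]],
    [[-7.4,0,7],[0,0,0]],
    [[-7.4,0,7],[0,0,0]],
    [[-7.4,0,7],[0,0,0]],
    [[-7.4,0,7],[0,0,0]],
    [[-7.4,0,7],[0,0,0]],
    [[-7.4,0,7],[0,0,0]],
    [[-7.4,0,7],[0,0,0]],
    [[-7.4,0,7],[0,0,0]],
    [[-7.4,0,7],[0,0,0]],
    [[-3.4,0,3.5],[0,0,0]],
    [[0,0,0],[0,0,0]],
    [[0,0,0],[0,0,0]],
  ],
)

```text
time_s: 36.15
eef_pos: [598.3, 249.6, 122.5]
ee_rot: [-0.24, 0.698, -0.618, -0.27]
force: [0.5, 0.1, -0.0]
grip_width: 0.0
```

play_rows(
  motion=[
    [[2,0,2.2],[0,0,0]],
    [[2,0,2.2],[0,0,0]],
    [[1.3,0,1.4],[0,0,0]],
    [[0.7,0,0.7],[0,0,0]],
    [[0,0,0],[0,0,0]],
  ],
)

```text
time_s: 36.57
eef_pos: [598.4, 249.2, 113.3]
ee_rot: [-0.24, 0.698, -0.618, -0.27]
force: [0.7, -0.5, -1.3]
grip_width: 0.002
```

play_rows(
  motion=[
    [[0.7,0,0.7],[0,0,0]],
    [[0.7,0,0.7],[0,0,0]],
    [[0,0,0],[0,0,0]],
  ],
)

```text
time_s: 36.82
eef_pos: [598.4, 249.3, 111.5]
ee_rot: [-0.24, 0.698, -0.618, -0.27]
force: [0.0, -0.4, -0.8]
grip_width: -0.001
```

play_rows(
  motion=[
    [[0.7,0,0.7],[0,0,0]],
    [[0.7,0,0.7],[0,0,0]],
    [[0,0,0],[0,0,0]],
  ],
)

```text
time_s: 37.07
eef_pos: [598.5, 249.4, 110.1]
ee_rot: [-0.24, 0.698, -0.618, -0.27]
force: [-1.2, 0.1, 3.4]
grip_width: -0.002
```

Contact at about 110.3, so far-left is still fully up, as wanted. Pressing it home.

play_rows(
  motion=[
    [[0.7,0,0.7],[0,0,0]],
    [[0.7,0,0.7],[0,0,0]],
    [[0.7,0,0.7],[0,0,0]],
    [[0,0,0],[0,0,0]],
  ],
)

```text
time_s: 37.4
eef_pos: [598.5, 249.4, 106.9]
ee_rot: [-0.24, 0.698, -0.618, -0.27]
force: [-0.2, 1.8, 4.2]
grip_width: -0.001
```

play_rows(
  motion=[
    [[0.7,0,0.7],[0,0,0]],
    [[0.7,0,0.7],[0,0,0]],
    [[0.7,0,0.7],[0,0,0]],
    [[0,0,0],[0,0,0]],
  ],
)

```text
time_s: 37.73
eef_pos: [598.5, 249.4, 103.9]
ee_rot: [-0.24, 0.698, -0.618, -0.27]
force: [-0.6, 3.8, 4.6]
grip_width: -0.002
```

play_rows(
  motion=[
    [[0.7,0,0.7],[0,0,0]],
    [[0.7,0,0.7],[0,0,0]],
    [[0,0,0],[0,0,0]],
    [[0,0,0],[0,0,0]],
  ],
)

```text
time_s: 38.07
eef_pos: [598.5, 249.4, 102.3]
ee_rot: [-0.24, 0.698, -0.618, -0.27]
force: [-0.5, 4.7, 6.1]
grip_width: 0.0
```

play_rows(
  motion=[
    [[0.7,0,0.7],[0,0,0]],
    [[0,0,0],[0,0,0]],
    [[0,0,0],[0,0,0]],
  ],
)

```text
time_s: 38.32
eef_pos: [598.6, 249.4, 101.9]
ee_rot: [-0.241, 0.698, -0.618, -0.27]
force: [-1.7, 3.5, 9.7]
grip_width: 0.002
```

play_rows(
  motion=[
    [[0.7,0,0.7],[0,0,0]],
    [[0,0,0],[0,0,0]],
    [[0,0,0],[0,0,0]],
  ],
)

```text
time_s: 38.57
eef_pos: [598.7, 249.5, 101.7]
ee_rot: [-0.241, 0.698, -0.617, -0.271]
force: [-3.8, 2.5, 14.3]
grip_width: -0.0
```

play_rows(
  motion=[
    [[0.7,0,0.7],[0,0,0]],
    [[0,0,0],[0,0,0]],
    [[0,0,0],[0,0,0]],
  ],
)

```text
time_s: 38.82
eef_pos: [598.7, 249.5, 101.5]
ee_rot: [-0.242, 0.698, -0.617, -0.271]
force: [-5.2, 1.0, 19.3]
grip_width: -0.001
```

play_rows(
  motion=[
    [[-3.3,0,-3.7],[0,0,0]],
    [[-3.3,0,-3.7],[0,0,0]],
    [[-6.7,0,-7.4],[0,0,0]],
    [[4,0,-3.7],[0,0,0]],
    [[8.2,0,-7.4],[0,0,0]],
    [[8.2,0,-7.4],[0,0,0]],
    [[8.2,0,-7.4],[0,0,0]],
    [[8.2,0,-7.4],[0,0,0]],
    [[8.2,0,-7.4],[0,0,0]],
    [[8.2,0,-7.4],[0,0,0]],
    [[8.2,0,-7.4],[0,0,0]],
    [[8.2,0,-7.4],[0,0,0]],
    [[8.2,0,-7.4],[0,0,0]],
    [[8.2,0,-7.4],[0,0,0]],
    [[8.2,0,-7.4],[0,0,0]],
    [[8.2,0,-7.4],[0,0,0]],
    [[4,0,-3.7],[0,0,0]],
    [[0,0,0],[0,0,0]],
    [[0,0,0],[0,0,0]],
  ],
)

```text
time_s: 40.4
eef_pos: [615.9, 106.1, 118.1]
ee_rot: [-0.24, 0.698, -0.618, -0.27]
force: [0.1, 0.3, 0.0]
grip_width: 0.004
```

```bash
python3 go.py 58 -65 106 42 6; python3 - <<'E'
from h import *
C=cam("scene");im=ctrl.capture("scene");cv2.imwrite("pics/s12.png",im[:,:,::-1])
a=cv2.imread("pics/s12.png").astype(int);
import glob
# vertical gray profiles at box corners FL and FR and NR, scene
g=cv2.cvtColor(im,cv2.COLOR_RGB2GRAY)
Z=Ro.from_euler('z',.12)
for nm,c in(("mid far side",(70,0)),("mid right side",(0,-85)),("FR+",(70,-60)),("FL-",(70,60))):
    u=proj(C,Z.apply([*c,0])+[544.2,164,90])[0].round().astype(int);print(nm,u,g[u[1]-9:u[1]+8,u[0]])
E
```

```text
box-frame tcp [ 58.163 -67.367 118.112] force [0.095 0.324 0.032] j [-0.284  0.738  1.317  0.673  1.461  0.958]
total [ 6.413  0.178 10.543] [-0.054  0.37   0.048] | per row 6 [1.06 0.03 1.76] [-0.01  0.06  0.01]
path [[616.0, 107.0, 116.0], [616.0, 107.0, 114.0], [616.0, 107.0, 112.0], [616.0, 108.0, 110.0], [615.0, 108.0, 108.0], [615.0, 108.0, 106.0]] now [615.869 106.146 118.112]
mid far side [334 203] [245 245 245 245 245 245 246 246 241 150 126 120 121 123 123 124 122]
mid right side [302 201] [ 48  49  48  48  48  57  79  61  55  49  47  46  51  78 126 131 128]
FR+ [320 209] [241 236 238 243 245 244 244 239 153 127 120 124 125 122 122 122 122]
FL- [348 198] [134 206 234 170  80  66 129 235 210 137 127 126 125 122 124 125 125]
```

play_rows(
  motion=[
    [[1.1,0,1.8],[0,0,0]],
    [[1.1,0,1.8],[0,0,0]],
    [[1.1,0,1.8],[0,0,0]],
    [[1.1,0,1.8],[0,0,0]],
    [[1.1,0,1.8],[0,0,0]],
    [[1.1,0,1.8],[0,0,0]],
    [[0.7,0,0.7],[0,0,0]],
    [[0.7,0,0.7],[0,0,0]],
    [[0,0,0],[0,0,0]],
  ],
)

```text
time_s: 41.2
eef_pos: [615.5, 108.5, 103.5]
ee_rot: [-0.24, 0.698, -0.618, -0.27]
force: [-0.2, 0.1, 0.1]
grip_width: -0.001
```

play_rows(
  motion=[
    [[0.7,0,0.7],[0,0,0]],
    [[0.7,0,0.7],[0,0,0]],
    [[0,0,0],[0,0,0]],
  ],
)

```text
time_s: 41.45
eef_pos: [615.8, 108.4, 102.2]
ee_rot: [-0.24, 0.698, -0.618, -0.27]
force: [-0.4, 0.9, 3.2]
grip_width: 0.001
```

play_rows(
  motion=[
    [[0.7,0,0.7],[0,0,0]],
    [[0,0,0],[0,0,0]],
    [[0,0,0],[0,0,0]],
  ],
)

```text
time_s: 41.7
eef_pos: [615.8, 108.4, 101.9]
ee_rot: [-0.241, 0.698, -0.618, -0.27]
force: [-1.1, -2.2, 8.5]
grip_width: 0.007
```

play_rows(
  motion=[
    [[0.7,0,0.7],[0,0,0]],
    [[0.7,0,0.7],[0,0,0]],
    [[0,0,0],[0,0,0]],
    [[0,0,0],[0,0,0]],
  ],
)

```text
time_s: 42.03
eef_pos: [615.9, 108.4, 101.6]
ee_rot: [-0.241, 0.699, -0.617, -0.27]
force: [-6.1, -2.5, 19.3]
grip_width: -0.002
```

play_rows(
  motion=[
    [[-3.3,0,-3.7],[0,0,0]],
    [[-6.7,0,-7.4],[0,0,0]],
    [[0,0,-15],[0,0,0]],
    [[0,0,-20],[0,0,0]],
    [[0,0,-20],[0,0,0]],
    [[0,0,-15],[0,0,0]],
    [[0,0,0],[0,0,0]],
    [[0,0,0],[0,0,0]],
    [[0,0,0],[0,0,0]],
    [[0,0,0],[0,0,0]],
  ],
)

```text
time_s: 42.87
eef_pos: [620.8, 62.2, 164.6]
ee_rot: [-0.24, 0.698, -0.618, -0.271]
force: [0.8, 0.1, 0.2]
grip_width: 0.003
```

```bash
python3 - <<'E'
from h import *
C=cam("scene");im=ctrl.capture("scene");s=ctrl.sense();print(s["time_s"],s["force"],s["dq"])
g=cv2.cvtColor(im,cv2.COLOR_RGB2GRAY);b=cv2.imread("pics/gap_%d.png"%246,0)
Z=Ro.from_euler('z',.12)
for nm,c in(("FR",(70,-80)),("FR+",(70,-60)),("mid",(70,0)),("FL-",(70,60)),("FL",(70,80)),("R far",(60,-85)),("R near",(-60,-85))):
    u=proj(C,Z.apply([*c,0])+[544.2,164,90])[0].round().astype(int);print(nm,u,g[u[1]-8:u[1]+5,u[0]],b[u[1]-8:u[1]+5,u[0]] if b is not None else "")
E
```

```text
42.9167 [ 0.191 -0.249 -0.112] [-0.004 -0.002 -0.006 -0.     0.001 -0.001]
FR [315 211] [236 140  71  64 116 222 231 146 124 127 126 123 121] 
FR+ [320 209] [244 244 245 245 244 244 238 164 139 120 125 125 124] 
mid [334 203] [246 246 245 245 245 246 246 241 152 119 121 123 123] 
FL- [348 198] [198 235 170  80  68 131 236 213 136 105 123 126 123] 
FL [352 196] [ 93  93  94  98 132 205 241 241 161 132 134 129 126] 
R far [312 210] [244 243 239 215 162 158 155 137 131 131 133 132 133] 
R near [292 193] [49 48 48 50 51 57 62 61 54 52 47 56 87] [ WARN:0@1.705] global loadsave.cpp:275 findDecoder imread_('pics/gap_246.png'): can't open/read file: check file path/integrity
```

```bash
python3 -c "
from rig import ctrl
print(ctrl.finish_job())"
```

```text
the job is handed in; nothing more can be done
None
```

I laid the lid on the four raised seals, released it, and pressed the corners home one at a time. I handed the job in at about 43 s of the 64 s limit. `finish_job` reports no verdict.

**Placing:** I gripped the bar handle with the tool leaned about 38° and carried the lid in under the pipe. I lowered it until the seals took its weight. The picture after letting go showed it level on the seals with an even gap.

**Pressing:** I pressed near-right, far-right, near-left, then far-left. Each was pressed to a hard stop, with final forces of about 19 to 32 N.

**Last checks:**
- **Corner heights:** all four stops were within about 0.5 mm of one another at the tip. I re-probed near-right and far-right; near-left and far-left were not re-probed after their own presses.
- **Far-left before its press:** it was still fully up.
- **Rim gap:** the last scene picture showed no dark gap along the far edge, the only side it could check. The arm was clear, with no force on it.

**What did not go as planned:** on the first press, about 32 N on near-right, far-right sank roughly 4 mm along with it. I pressed the remaining corners further out and gentler after that. Far-left, the corner diagonally opposite, still looked up then, so I believe steps 2 and 3 were met. I had no direct reading of the seals to confirm it.

**Bystanders:** I never touched the bin, flange or brush, though I took no final measurement of where they stand.

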